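# Park the soft teapot's board in the drying rack

## Robot

A 6-joint arm with a two-finger parallel gripper is mounted at the origin on the work surface. World frame = base frame: x ahead of the robot, y to its left, z up, the work surface at z = 0. Lengths are in m, angles in rad, forces in N, time in s.
With the tool pointing down it reaches from about 0.225 to 0.875 m from the base axis. Payload 3.4 kg.
Tool frame: the origin (TCP) lies on the mounting face of the last link; the fingertips stand 173 mm ahead of it and the grasp point (between the pads) lies 155 mm ahead of it; y points along the fingers, x is the direction in which the jaws open and shut, and the axes are right-handed (so a half turn about y gives the same grasp; the last joint's range is limited). The gripper opens to 85 mm and grips with 20 to 120 N. Pads are 22 mm wide; open, the fingers measure 114 mm over their backs; the gripper's body (76 mm by 85 mm) begins 54 mm behind the grasp point. The pads swing forward as they close: fully open they stand 13 mm farther back than shut.
Start: joints at [-1.4, 0.276, 1.505, -0, 1.361, -0.121], TCP at [0.165, -0.551, 0.405] pointing down, gripper open.
Joint ranges: [-2.89, 2.89], [-0.75, 2.08], [0.22, 2.7], [-1.18, 4.32], [0.11, 2.71], [-2.7, 2.7]. Speed limits (rad/s): [2.57, 2.57, 3.14, 3.14, 3.14, 3.14].

## Interface

Orientations are given as a unit quaternion [w, x, y, z].
In Python, from rig import manip, vision, ticket gives the robot as it stands.
- The arm moves only by the tool arm_command, never from a script. Its argument "increments" is one flat list of numbers, 7 for each row, row after row: the turn, a rotation vector about the tool's x, y, z in rad, then the shift along the tool's x, y, z in cm, then the closure, from 0 (fully open) to 1 (shut). In form: [wx, wy, wz, tx, ty, tz, hand, wx, wy, wz, tx, ty, tz, hand, ...]. A call has 1 to 8 rows; each row shifts and turns the commanded pose from where the row before left it, along the tool's axes as they then stand; what a row does not reach is not made up. A row lasts 1/8 s, in which the tool goes at most 62.5 mm and 10.7 degrees, less where a joint would pass 70% of its speed; a pose out of reach is approached as far as the arm can. A call is refused whole if a number of a shift passes 6.25 or a number of a turn 0.188, either way. A call with a gripper value outside its range is refused whole. The fingers move at their own pace and stop on an object; "grip_force" is the grip in N (left out, the last holds). Time passes only in rows, so rows that do not move let the fingers close. It gives the time, the measured TCP pose, the force and the opening at its end, in the units of the state.
- manip.get_state(): the state, without advancing time (a new reading comes with each control period).
- vision.get_image(name): name is "scene" or "top"; returns the picture (480x640x3 uint8, red, green, blue); there is no depth.
- vision.camera_params(name): a dict with "vfov" (degrees; the focal length in pixels is half the picture's height over the tangent of half this angle, whatever the lens; pixels are square), "cx", "cy" (the principal point, pixels), "distortion" ([k1, k2, p1, p2, k3] as OpenCV has them; the pictures are not rectified), "R" (3x3) and "t" (3): a world point X has camera coordinates R X + t. Camera axes: x right, y down, z forward; pixel columns grow to the right and rows downward; lengths in m; the calibration is good to about 2 mm. A picture is of the moment at which its call begins. camera_params takes no time and is no camera call.
- ticket.sign_off(): hands the job in, once; it reports no verdict.
The state is a dict: "clock": time; "qpos": joint angles; "qd": joint speeds; "effort": joint torques, N m; "position": TCP position; "ee_rot": TCP orientation; "contact_force": force on the tool from outside, world axes, zero at the start; "moment": the same for the moment, N m; "width": finger opening in m.
Only numpy, scipy, OpenCV 4.12 (cv2) and the standard library are available. Lean on these libraries where they do the work, as an engineer would, in place of code of your own. Each camera call takes 0.05 s, during which the arm holds its last target.

## Task

The freshly made teapot is still soft: without touching it or letting it bump into the rack, push the board it stands on through the gap in the front of the drying rack, under the bridge shelf, and then sideways behind the front batten, until the board sits square in the back left corner, flat against both the back stop and the left wall (left as seen from the robot). Push gently, so that the pot does not shift or tip on its board, leave the cup, jar and mallet alone, and let go of the board at the end.

Things in the scene. Friction and masses are not known exactly. Their poses are not given: they have to be found in the camera images.
- rack: Fixed dark wood drying rack; origin on the bench, x into the rack (away from the robot), y to the left, z up. Numbers in its frame, mm. Walls 26 high: front batten x=-24 to 0, y=45 to 134; left wall, inner face y=110; back stop, front face x=116, y=-200 to 134. The bay is thus 116 deep, 6 more than the board; its right side is open up to the bridge's right leg.
- gap_mid (a point): Middle of the rack's front gap, on the bench in line with the batten's rear face (rack frame x=0, y=-37.5). The gap is 165 mm wide along the rack's y: from the batten's end on the left (y=45) to an upright round post on the right, 20 mm diameter, 30 high, centred at x=-12, y=-130.
- bridge_mid (a point): Middle of the front lower edge of the bridge shelf over the rear of the bay (rack frame x=75, y=-23, z=132). The shelf is 85 mm deep, 380 wide, 14 thick, with small pots up to 46 mm high fixed on it; it stands on two legs, 40 x 22 mm, at x=95 to 135, centred at y=140 and y=-188.
- board_mid (a point): Centre (half-way up) of the plain plywood board, a loose slab 110 (its x, roughly into the rack) x 150 (y) x 18 mm, flat on the bench before the gap. About 0.4 kg; weight and friction vary, pushing it with its pot takes some 2 to 7 N. Parked, its centre is at x=61, y=35 in the rack's frame; it passes behind the batten only when pushed in almost fully.
- pot_foot (a point): Underside centre of the loose brown teapot on the board: body 84 mm diameter, foot 56, 82 mm tall with its knob (100 above the bench), spout to its +y, loop handle to its -y, 146 mm over both, 35 mm and more above the bench at the board's ends. About 0.3 kg. Soft clay: must not be touched, slide or tip.
- board_spot (a point): The place on the board's top face, 15 mm from its centre towards its +x, where the pot stands (to within 3 mm at the start).
- cup: Bystander: small brown handleless cup, 68 diameter, 58 high; origin under its centre.
- glaze_jar: Bystander: squat grey jar, 72 diameter, 60 high; origin under its centre.
- mallet: Bystander: wooden mallet lying on the bench, 163 long along its x, head 75 x 42 x 42; origin on the bench between head and handle.
There are look-alikes about, which are no part of the job. Leave any turquoise look-alike of the part that bears pot_foot alone.

How it is judged:
By the outcome, as a careful person would: the job done as asked, in the order asked, and still so for the second after the job is handed in, with the robot touching nothing.
It also fails if it takes over 72 s, if anything falls off the work surface, if the arm or the gripper's body presses on something with over 40 N, if the wrist force passes 120 N, or if a joint passes its speed limit or range.

## Working session

There is one attempt and no reset: what is moved stays moved. The work goes in short steps, Python scripts to look and compute and a tool call to move; the robot and the scene stay as the last step left them, time stands still between calls to the robot, and variables do not carry over. Pictures are saved under pics/ and viewed, and the job is handed in when it is done.

Besides the shell and the picture viewer there is one more tool, called after "Request:" by a JSON object that holds its "api" and its "payload", one argument or row to a line. arm_command: Moves the arm, as the interface text tells. Its arguments: {"type":"object","properties":{"increments":{"type":"array"},"grip_force":{"type":"number"}},"required":["increments"]}

```bash
ls; mkdir -p pics
python3 - <<'E'
from rig import manip, vision, ticket
import cv2
print(manip.get_state())
for n in ("scene","top"):
    im=vision.get_image(n); cv2.imwrite(f"pics/{n}0.png",im[:,:,::-1]); print(n,vision.camera_params(n))
E
```

```text
pics
{'clock': 0.0, 'qpos': array([-1.39999182e+00,  2.76609063e-01,  1.50612735e+00, -7.83820453e-07,
        1.36070953e+00, -1.20999259e-01]), 'qd': array([ 1.54477057e-03, -2.17327650e-04, -2.58048829e-05,  5.27318516e-04,
       -3.26914515e-04, -2.73921794e-04]), 'effort': array([-1.10584020e-03, -4.16766930e+01, -2.45803428e+01, -2.33079084e-05,
        1.10129084e-02,  3.03765589e-06]), 'position': array([ 0.16537545, -0.55048682,  0.4038337 ]), 'ee_rot': array([ 0.56783123, -0.56692833,  0.42246988, -0.42152007]), 'contact_force': array([-0.11235265, -0.07147787,  0.27584914]), 'moment': array([ 0.0150471 , -0.0184034 , -0.01106515]), 'width': 0.08556394464118806}
scene {'vfov': 52.17213490585205, 'cx': 326.70453102499954, 'cy': 242.9467387530096, 'distortion': array([-0.05729135,  0.        ,  0.        ,  0.        ,  0.        ]), 'R': array([[ 0.08836138,  0.99608653,  0.00197494],
       [ 0.69269306, -0.06002277, -0.71873054],
       [-0.71579927,  0.06487605, -0.69528592]]), 't': array([-0.08490142, -0.32049364,  1.48192311])}
top {'vfov': 57.84594989397384, 'cx': 320.33991114556335, 'cy': 234.7669504042563, 'distortion': array([-0.05223067,  0.        ,  0.        ,  0.        ,  0.        ]), 'R': array([[ 0.1537    , -0.98811699,  0.00105729],
       [-0.96823356, -0.15082057, -0.19944154],
       [ 0.19723104,  0.02963046, -0.97990916]]), 't': array([-0.05794624,  0.57708052,  0.80909569])}
```

View pics/scene0.png

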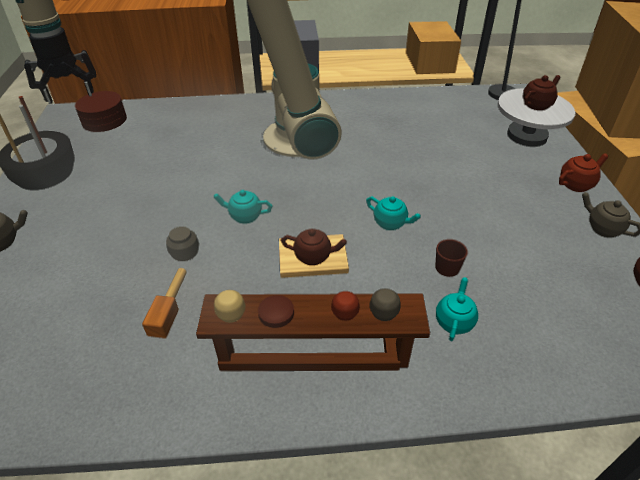

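View pics/top0.png

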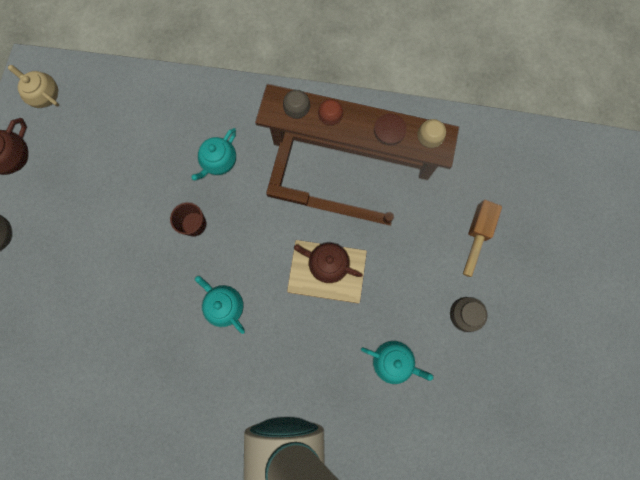

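Run:
```python
import cv2
t=cv2.imread("pics/top0.png"); s=cv2.imread("pics/scene0.png")
c=t[75:315,240:480]; cv2.imwrite("pics/c_top.png",cv2.resize(c,None,fx=2.5,fy=2.5,interpolation=cv2.INTER_CUBIC))
c=s[215:385,130:490]; cv2.imwrite("pics/c_scene.png",cv2.resize(c,None,fx=2.2,fy=2.2,interpolation=cv2.INTER_CUBIC))
```

```text
(no output)
```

View pics/c_top.png

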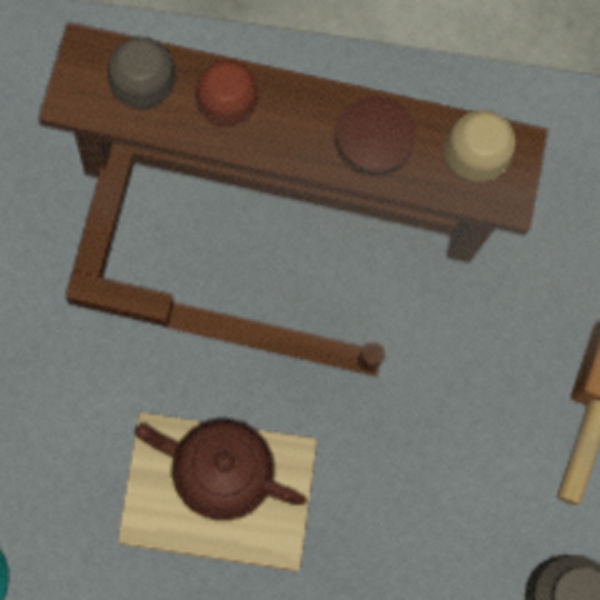

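View pics/c_scene.png

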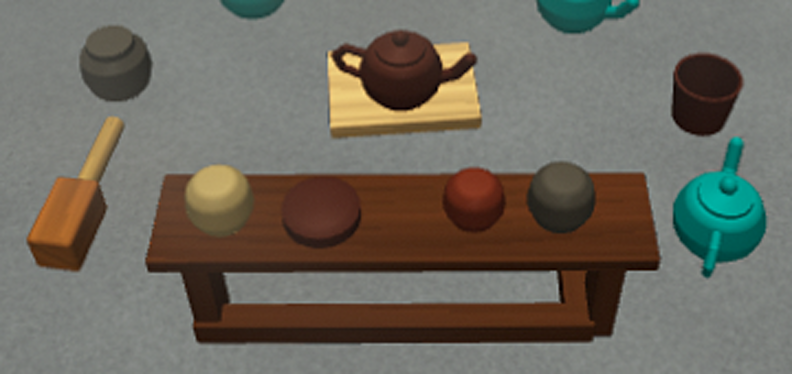

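```bash
cat > h.py <<'E'
import numpy as np, cv2
from rig import manip, vision, ticket
def cam(n):
    p=vision.camera_params(n); f=240/np.tan(np.radians(p["vfov"]/2))
    K=np.array([[f,0,p["cx"]],[0,f,p["cy"]],[0,0,1]]); return K,np.array(p["distortion"]),np.array(p["R"]),np.array(p["t"])
def ray(n,px):
    K,d,R,t=cam(n); u=cv2.undistortPoints(np.array(px,float).reshape(-1,1,2),K,d).reshape(-1,2)
    return -R.T@t, np.c_[u,np.ones(len(u))]@R
def onz(n,px,z):
    C,D=ray(n,px); s=(z-C[2])/D[:,2]; return C+s[:,None]*D
def proj(n,X):
    K,d,R,t=cam(n); return cv2.projectPoints(np.array(X,float).reshape(-1,1,3),cv2.Rodrigues(R)[0],t,K,d)[0].reshape(-1,2)
def tri(pa,pb):
    A=np.zeros((3,3));b=np.zeros(3)
    r=[]
    for n,p in (("scene",pa),("top",pb)):
        C,D=ray(n,[p]);D=D[0]/np.linalg.norm(D[0]);M=np.eye(3)-np.outer(D,D);A+=M;b+=M@C
    return np.linalg.solve(A,b)
def grab(name):
    o={}
    for n in ("scene","top"):
        im=vision.get_image(n)[:,:,::-1].copy(); cv2.imwrite(f"pics/{n}_{name}.png",im); o[n]=im
    return o
E
python3 - <<'E'
from h import *
for n in ("scene","top"):
    im=cv2.imread(f"pics/{n}0.png"); print(n,"C",ray(n,[[320,240]])[0])
    hsv=cv2.cvtColor(im,cv2.COLOR_BGR2HSV)
    x0,y0=(270,225) if n=="scene" else (280,230)
    print(hsv[262,285] if n=="scene" else hsv[285,310], hsv[272,310])
    m=cv2.inRange(hsv,(12,60,130),(35,200,255)); m[:y0]=0; m[:,:x0]=0; m[320:]=0; m[:,380:]=0
    if n=="scene": m[283:]=0
    cs,_=cv2.findContours(m,cv2.RETR_EXTERNAL,cv2.CHAIN_APPROX_NONE)
    pts=np.vstack([c for c in cs if cv2.contourArea(c)>40])
    h=cv2.convexHull(pts); q=cv2.approxPolyDP(h,4,True).reshape(-1,2); print(q.tolist())
    w=onz(n,q,.018); print((w*1000).round(1)); print(np.linalg.norm(np.diff(w,axis=0,append=w[:1]),axis=1))
E
```

```text
scene C [ 1.2902652  -0.03080907  0.80017937]
[ 20 126 221] [ 18 136 101]
[[348, 268], [280, 273], [279, 238], [342, 234]]
[[567.3  81.5  18. ]
 [569.3 -66.5  18. ]
 [459.  -66.6  18. ]
 [458.1  80.5  18. ]]
[0.14804286 0.11024779 0.14710363 0.10917404]
top C [0.40807628 0.00580406 0.90799537]
[ 22  78 192] [ 21  87 164]
[[366, 251], [358, 302], [288, 292], [296, 240]]
[[567.8 -66.3  18. ]
 [461.3 -64.3  18. ]
 [459.4  79.6  18. ]
 [568.4  81.2  18. ]]
[0.10651637 0.14383196 0.10899166 0.14744774]
```

Run:
```python
import cv2
t=cv2.imread("pics/top0.png"); s=cv2.imread("pics/scene0.png")
a=cv2.resize(t[175:230,260:400],None,fx=5.6,fy=5.6,interpolation=cv2.INTER_CUBIC)
b=cv2.resize(t[80:180,250:465],None,fx=3.6,fy=3.6,interpolation=cv2.INTER_CUBIC)
cv2.imwrite("pics/c1.png",a);cv2.imwrite("pics/c2.png",b)
cv2.imwrite("pics/c3.png",cv2.resize(s[285:375,190:440],None,fx=3.2,fy=3.2,interpolation=cv2.INTER_CUBIC))
```

```text
(no output)
```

View pics/c1.png

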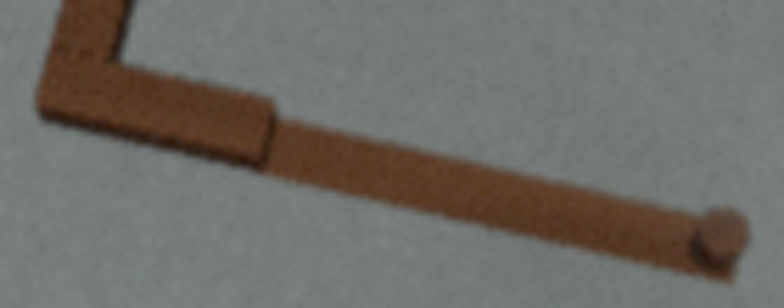

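View pics/c2.png

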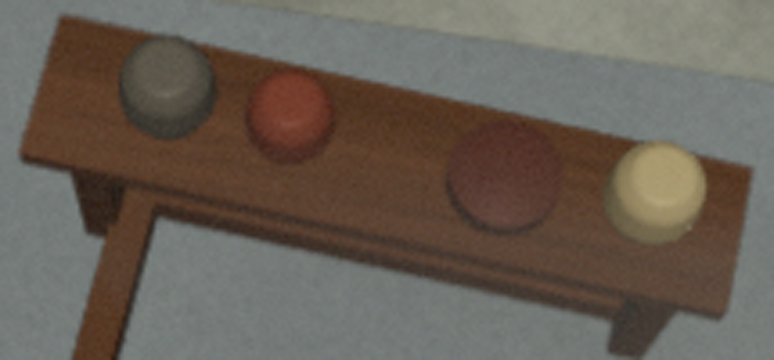

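View pics/c3.png

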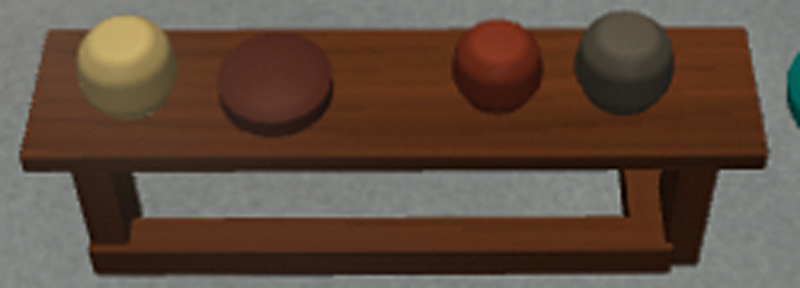

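Run:
```python
from h import *
from scipy.optimize import least_squares
def cr(p,s,ox,oy): p=np.array(p,float); return (p+.5)/s-.5+[ox,oy]
T=[((40,109),(-24,134,26),1),((107,64),(0,110,26),1),((274,101),(0,45,26),1),((262,158),(-24,45,26),1),((725,228),(-12,-130,30),1)]
S2=[((65,15),(160,167,146),2),((752,167),(160,-213,146),2),((22,155),(75,167,146),2),((724,308),(75,-213,146),2)]
S3=[((48,29),(75,-213,146)),((745,28),(75,167,146)),((22,155),(160,-213,146)),((767,153),(160,167,146))]
rows=[]
for p,r,_ in T: rows.append(("top",cr(p,5.6,260,175),r))
for p,r,_ in S2: rows.append(("top",cr(p,3.6,250,80),r))
for p,r in S3: rows.append(("scene",cr(p,3.2,190,285),r))
W=np.array([onz(n,[p],r[2]/1000)[0]*1000 for n,p,r in rows]); Rk=np.array([r for *_,r in rows],float)
def tf(v,R): c,s=np.cos(v[2]),np.sin(v[2]); return np.c_[v[0]+c*R[:,0]-s*R[:,1], v[1]+s*R[:,0]+c*R[:,1]]
for nm,i in (("batten",range(5)),("shelftop",range(5,9)),("shelfscene",range(9,13)),("all",range(13))):
    i=list(i); f=least_squares(lambda v:(tf(v,Rk[i])-W[i,:2]).ravel(),[640,0,0])
    print(nm,f.x[:2].round(1),np.degrees(f.x[2]).round(2)); print((W[i,:2]-tf(f.x,Rk[i])).round(1).tolist())
```

```text
batten [669.   25.3] -4.04
[[0.4, -2.7], [-0.4, 1.0], [-0.6, 0.9], [0.7, 0.1], [-0.1, 0.6]]
shelftop [669.3  24.5] -4.47
[[-0.6, -2.7], [-1.4, 1.6], [0.0, -1.7], [2.1, 2.8]]
shelfscene [667.   25.7] -4.8
[[1.0, 0.4], [1.2, -0.7], [-0.9, 1.5], [-1.3, -1.1]]
all [668.3  25.1] -4.59
[[-0.2, -2.6], [-0.8, 1.3], [-0.3, 1.2], [0.9, 0.2], [1.8, 0.7], [0.0, -3.0], [0.0, 1.3], [0.7, -2.2], [3.5, 2.3], [-1.1, 0.8], [0.5, -0.5], [-3.0, 1.6], [-2.1, -1.2]]
```

```bash
cat >> h.py <<'E'
from scipy.spatial.transform import Rotation as Ro
def pose():
    s=manip.get_state(); q=s["ee_rot"]; return np.array(s["position"]),Ro.from_quat([q[1],q[2],q[3],q[0]]).as_matrix(),s
RO=np.array([.6685,.025]); RY=np.radians(-4.4)
def r2w(p):
    c,s=np.cos(RY),np.sin(RY); return RO+np.array([[c,-s],[s,c]])@np.array(p,float)
def w2r(p):
    c,s=np.cos(RY),np.sin(RY); return np.array([[c,s],[-s,c]])@(np.array(p,float)-RO)
def tool(az,th,flip=1):
    "az world azimuth (rad) of approach, th lean; columns x(jaw),y,z"
    d=np.array([np.sin(th)*np.cos(az),np.sin(th)*np.sin(az),-np.cos(th)])
    x=flip*np.array([-np.sin(az),np.cos(az),0]); return np.c_[x,np.cross(d,x),d]
def inc(P,R,Pt,Rt):
    rv=Ro.from_matrix(R.T@Rt).as_rotvec(); return rv, R.T@(Pt-P)*100
E
python3 - <<'E'
from h import *
P,R,s=pose(); print(R.round(3))
print("rv flip+",Ro.from_matrix(R.T@tool(0,.44,1)).as_rotvec().round(3)," flip-",Ro.from_matrix(R.T@tool(0,.44,-1)).as_rotvec().round(3))
for nm,p,z in (("turqR",(396,362),.05),("turqL",(222,306),.05),("turqB",(215,156),.05),("cup",(188,219),.05),("jar",(469,314),.05),("knob",(330,260),.1)):
    print(nm,onz("top",[p],z)[0].round(3))
print(tri((312,233),(330,260)).round(4))
E
```

```text
[[ 0.288 -0.     0.958]
 [-0.958  0.002  0.288]
 [-0.002 -1.     0.   ]]
rv flip+ [-0.369 -1.588 -2.503]  flip- [-1.122  0.261  0.163]
turqR [ 0.358 -0.15   0.05 ]
turqL [0.41 0.2  0.05]
turqB [0.714 0.277 0.05 ]
cup [0.572 0.304 0.05 ]
jar [ 0.469 -0.28   0.05 ]
knob [0.526 0.005 0.1  ]
[0.5271 0.0059 0.091 ]
```

```bash
cat >> h.py <<'E'
def tool(az,th):
    d=np.array([np.sin(th)*np.cos(az),np.sin(th)*np.sin(az),-np.cos(th)])
    x=np.array([np.sin(az),-np.cos(az),0]); return np.c_[x,d,np.cross(x,d)]
def plan(P,R,wps,hand):
    "wps: list of (Pt,Rt,nrows)"
    for Pt,Rt,n in wps:
        P0,R0=P.copy(),R.copy(); rv=Ro.from_matrix(R0.T@Rt).as_rotvec()
        for k in range(1,n+1):
            Pk=P0+(Pt-P0)*k/n; Rk=R0@Ro.from_rotvec(rv*k/n).as_matrix()
            w=Ro.from_matrix(R.T@Rk).as_rotvec().round(3); t=(R.T@(Pk-P)*100).round(2)
            print(", ".join(f"{v:g}" for v in [*w,*t,hand])+",")
            P=P+R@t/100; R=R@Ro.from_rotvec(w).as_matrix()
    print("end",P.round(4))
E
python3 - <<'E'
from h import *
P,R,s=pose()
Rt=tool(0,np.radians(20)); P=np.array([.165,-.551,.405])
plan(P,R,[(np.array([.365,0.0075,.38]),Rt,12)],0)
E
```

```text
0.029, 0.024, -0.004, -3.98, 0.22, 2.93, 0,
0.029, 0.024, -0.005, -4.05, 0.28, 2.84, 0,
0.029, 0.024, -0.004, -4.11, 0.34, 2.72, 0,
0.029, 0.024, -0.005, -4.18, 0.41, 2.61, 0,
0.028, 0.024, -0.004, -4.25, 0.45, 2.51, 0,
0.029, 0.024, -0.004, -4.3, 0.51, 2.38, 0,
0.029, 0.024, -0.005, -4.37, 0.56, 2.26, 0,
0.029, 0.024, -0.004, -4.42, 0.6, 2.15, 0,
0.029, 0.024, -0.004, -4.47, 0.64, 2.01, 0,
0.029, 0.024, -0.005, -4.52, 0.68, 1.89, 0,
0.029, 0.024, -0.004, -4.57, 0.72, 1.77, 0,
0.029, 0.024, -0.005, -4.61, 0.74, 1.63, 0,
end [0.365  0.0075 0.38  ]
```

Request:
{"api": "arm_command", "payload": {
  "increments": [0.029,0.024,-0.004,-4.0,0.22,2.93,0,0.029,0.024,-0.005,-4.05,0.28,2.84,0,0.029,0.024,-0.004,-4.1,0.34,2.72,0,0.029,0.024,-0.005,-4.2,0.41,2.6,0,0.028,0.024,-0.004,-4.25,0.45,2.5,0,0.029,0.024,-0.004,-4.3,0.51,2.4,0,0.029,0.024,-0.005,-4.35,0.56,2.25,0,0.029,0.024,-0.004,-4.4,0.6,2.15,0]
}}

```text
clock: 1.1
position: [0.2987, -0.1769, 0.3872]
ee_rot: [0.578, -0.462, 0.413, -0.531]
contact_force: [1.0, 0.8, 0.1]
width: 0.0856
```

Request:
{"api": "arm_command", "payload": {
  "increments": [0.029,0.024,-0.004,-4.5,0.64,2.0,0,0.029,0.024,-0.005,-4.5,0.68,1.9,0,0.029,0.024,-0.004,-4.6,0.72,1.75,0,0.029,0.024,-0.005,-4.6,0.74,1.65,0,0,0,0,0,0,0,0]
}}

```text
clock: 1.72
position: [0.365, 0.0114, 0.3784]
ee_rot: [0.582, -0.408, 0.403, -0.577]
contact_force: [-0.5, 0.8, 0.2]
width: 0.0857
```

Run:
```python
from h import *
P,R,s=pose(); print(s["clock"],P,R.round(3),s["qpos"].round(2),s["width"])
Rt=tool(0,np.radians(20)); d=Rt[:,1]
tip=np.array([.430,.0075,.035]); print("down tcp",tip-.165*d); 
plan(P,R,[(tip-.165*d,Rt,6)],0)
```

```text
1.725 [0.36503852 0.01136994 0.37839871] [[ 0.009  0.342  0.94 ]
 [-1.     0.002  0.009]
 [ 0.001 -0.94   0.342]] [-0.2  -0.13  2.06  0.09  0.88  1.32] 0.08572861746013198
down tcp [0.37356668 0.0075     0.19004928]
0, 0.002, -0, 0.06, 3, -0.94, 0,
0, 0.001, -0.001, 0.06, 3, -0.94, 0,
0, 0.002, 0, 0.07, 3, -0.94, 0,
0, 0.001, -0, 0.06, 2.99, -0.94, 0,
0, 0.002, -0.001, 0.06, 3, -0.94, 0,
0, 0.001, 0, 0.06, 3, -0.94, 0,
end [0.3735 0.0075 0.1901]
```

Request:
{"api": "arm_command", "payload": {
  "increments": [0,0.002,0,0.06,3,-0.94,0,0,0.002,0,0.06,3,-0.94,0,0,0.002,0,0.06,3,-0.94,0,0,0.002,0,0.06,3,-0.94,0,0,0.001,0,0.06,3,-0.94,0,0,0,0,0.06,3,-0.94,0,0,0,0,0,0,0,0]
}}

```text
clock: 2.6
position: [0.3729, 0.0033, 0.1886]
ee_rot: [-0.575, 0.404, -0.41, 0.581]
contact_force: [-0.3, 0.1, -0.2]
width: 0.0857
```

Run:
```python
from h import *
P,R,s=pose(); print(s["clock"],P,R.round(3),s["contact_force"])
o=grab("a1")
cv2.imwrite("pics/a1c.png",np.hstack([cv2.resize(o["scene"][170:300,240:400],None,fx=2.5,fy=2.5,interpolation=2),cv2.resize(o["top"][210:340,260:420],None,fx=2.5,fy=2.5,interpolation=2)]))
for L in(.160,.173):
  for sgn in(-1,1): print(L,sgn,proj("scene",[P+R@[sgn*.045,L,.0]]).round(1),proj("top",[P+R@[sgn*.045,L,0]]).round(1))
```

```text
2.6 [0.37286923 0.00326518 0.18862453] [[-0.011  0.336  0.942]
 [-1.    -0.001 -0.011]
 [-0.002 -0.942  0.336]] [-0.34001622  0.12104654 -0.17875857]
0.16 -1 [[327.  219.6]] [[300.3 309.9]]
0.16 1 [[288.7 221.6]] [[345.2 317.5]]
0.173 -1 [[327.2 224.7]] [[300.9 307.9]]
0.173 1 [[289.1 226.8]] [[345.2 315.4]]
```

View pics/a1c.png

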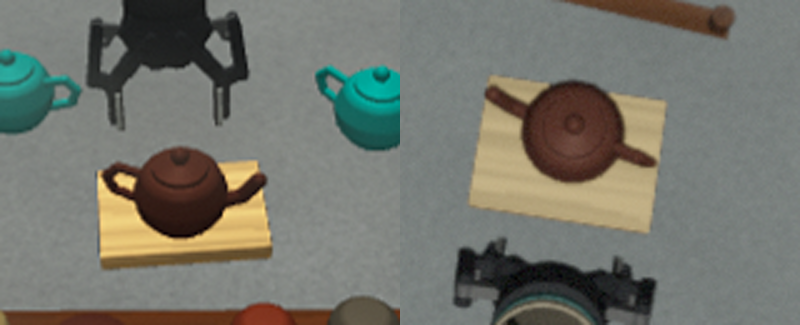

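Request:
{"api": "arm_command", "payload": {
  "increments": [0,0,0,-0.2,1.2,-0.4,0,0,0,0,-0.2,1.0,-0.4,0,0,0,0,0,0.6,-0.2,0,0,0,0,0,0,0,0,0,0,0,0,0,0,0]
}}

```text
clock: 3.32
position: [0.3748, 0.008, 0.1617]
ee_rot: [-0.578, 0.403, -0.406, 0.582]
contact_force: [-0.2, 0.3, -1.1]
width: 0.0855
```

Run:
```python
from h import *
P,R,s=pose(); print(s["clock"],P,s["contact_force"]); print("tip",P+R@[0,.16,0],"lead",P+R@[0,.16,.011],"trail",P+R@[0,.16,-.011])
print(w2r([.5138,.0074])*1000, w2r([.459,.007])*1000)
```

```text
3.325 [0.37477264 0.00796085 0.16170048] [-0.20779987  0.26947972 -1.09153565]
tip [0.42999561 0.00758703 0.01153296] lead [0.44031928 0.00750243 0.01532962] trail [0.41967194 0.00767163 0.0077363 ]
[-152.89380587  -29.41656209] [-207.50160909  -34.01958593]
```

Request:
{"api": "arm_command", "payload": {
  "increments": [0,0,0,0,0.42,-0.15,0,0,0,0,0,0.17,0.47,0,0,0,0,0,0.14,0.38,0,0,0,0,0,0.1,0.28,0,0,0,0,0,0.07,0.19,0,0,0,0,0,0,0,0]
}}

```text
clock: 4.08
position: [0.3885, 0.0081, 0.1562]
ee_rot: [-0.577, 0.404, -0.407, 0.582]
contact_force: [-0.6, 0.1, 0.5]
width: 0.0856
```

Run:
```python
from h import *
P,R,s=pose(); print(s["clock"],P,s["contact_force"]); print("tip",P+R@[0,.16,0],"lead",P+R@[0,.16,.011],"trail",P+R@[0,.16,-.011])
print(R.round(3))
```

```text
4.075 [0.38846034 0.00806044 0.15624934] [-0.64073797  0.14859007  0.45402981]
tip [0.44330294 0.00775006 0.00594235] lead [0.4536362  0.00766545 0.00971282] trail [0.43296968 0.00783468 0.00217187]
[[-0.008  0.343  0.939]
 [-1.    -0.002 -0.008]
 [-0.001 -0.939  0.343]]
```

```bash
cat >> h.py <<'E'
TH=np.radians(20); LT=np.array([0,.16,.011])
def tcp_for(lead_xy,az,z,th=TH,lt=LT):
    R=tool(az,th); o=R@lt; return np.array([lead_xy[0]-o[0],lead_xy[1]-o[1],z]),R
E
python3 - <<'E'
from h import *
P,R,s=pose()
A=tcp_for([.459,.0075],np.radians(-.5),.1565); B=tcp_for(r2w([-.140,-.0375]),RY,.1565)
plan(P,R,[(*A,2),(*B,22)],0)
E
```

```text
-0, 0, -0.001, -0, 0.08, 0.26, 0,
-0.001, 0.001, -0, -0.01, 0.08, 0.26, 0,
0, 0.003, -0.001, 0.02, 0.1, 0.29, 0,
0, 0.003, -0.001, 0.02, 0.11, 0.29, 0,
0, 0.003, -0.001, 0.01, 0.1, 0.28, 0,
0, 0.003, -0.001, 0.02, 0.11, 0.29, 0,
0, 0.002, -0.001, 0.01, 0.1, 0.29, 0,
0, 0.003, -0.001, 0.02, 0.11, 0.29, 0,
0, 0.003, -0.001, 0.01, 0.1, 0.28, 0,
0, 0.003, -0.001, 0.01, 0.11, 0.29, 0,
0, 0.003, -0.002, 0.02, 0.1, 0.29, 0,
0, 0.003, -0.001, 0.01, 0.11, 0.29, 0,
0, 0.003, -0.001, 0.01, 0.1, 0.28, 0,
0, 0.003, -0.001, 0, 0.11, 0.29, 0,
0, 0.003, -0.001, 0.01, 0.1, 0.29, 0,
0, 0.002, -0.001, 0.01, 0.11, 0.29, 0,
0, 0.003, -0.001, 0, 0.1, 0.29, 0,
0, 0.003, -0.001, 0.01, 0.11, 0.28, 0,
0, 0.003, -0.001, 0, 0.1, 0.29, 0,
0, 0.003, -0.001, 0.01, 0.11, 0.29, 0,
0, 0.003, -0.001, -0, 0.1, 0.29, 0,
0, 0.003, -0.001, -0, 0.11, 0.29, 0,
0, 0.003, -0.001, -0, 0.1, 0.29, 0,
0, 0.002, -0.001, -0, 0.11, 0.28, 0,
end [0.4611 0.0033 0.1565]
```

Request:
{"api": "arm_command", "payload": {
  "increments": [0,0,-0.001,0,0.08,0.26,0,0,0,0,0,0.08,0.2,0,0,0.003,-0.001,0.02,0.08,0.2,0,0,0.003,-0.001,0.02,0.1,0.29,0,0,0.003,-0.001,0.02,0.1,0.29,0,0,0.003,-0.001,0.02,0.1,0.29,0,0,0.003,-0.001,0.02,0.1,0.29,0,0,0.003,-0.001,0.02,0.1,0.29,0]
}}

```text
clock: 5.08
position: [0.4079, 0.0074, 0.1555]
ee_rot: [-0.571, 0.401, -0.414, 0.585]
contact_force: [-5.0, 1.5, 0.0]
width: 0.0854
```

Request:
{"api": "arm_command", "payload": {
  "increments": [0,0.003,-0.001,0.01,0.1,0.29,0,0,0.003,-0.001,0.01,0.1,0.29,0,0,0.003,-0.001,0.01,0.1,0.29,0,0,0.003,-0.001,0.01,0.1,0.29,0,0,0.003,-0.001,0.01,0.1,0.29,0,0,0.003,-0.001,0.01,0.1,0.29,0,0,0,0,0,0.05,0.15,0]
}}

```text
clock: 5.95
position: [0.4308, 0.0051, 0.1569]
ee_rot: [-0.566, 0.395, -0.415, 0.593]
contact_force: [-2.9, -0.4, -2.1]
width: 0.0852
```

```bash
cat >> h.py <<'E'
def board(n,im,roi,lo=(12,50,110)):
    hsv=cv2.cvtColor(im,cv2.COLOR_BGR2HSV); m=np.zeros(im.shape[:2],np.uint8)
    x0,y0,x1,y1=roi; m[y0:y1,x0:x1]=cv2.inRange(hsv,lo,(35,210,255))[y0:y1,x0:x1]
    cs,_=cv2.findContours(m,cv2.RETR_EXTERNAL,cv2.CHAIN_APPROX_NONE)
    pts=np.vstack([c for c in cs if cv2.contourArea(c)>40])
    q=cv2.approxPolyDP(cv2.convexHull(pts),4,True).reshape(-1,2); w=onz(n,q,.018)[:,:2]*1000
    return q,w
E
python3 - <<'E'
from h import *
P,R,s=pose(); print(s["clock"],P,s["contact_force"],"lead",P+R@LT,(P+R@[0,.16,-.011])[2], np.degrees(np.arctan2(R[1,2],R[0,2])))
o=grab("b1")
for n,lo in(("scene",(12,60,130)),("top",(12,50,110))):
    u=proj(n,[(P+R@LT)+[.055,0,.018]])[0]
    q,w=board(n,o[n],[int(u[0]-52),int(u[1]-42),int(u[0]+52),int(u[1]+42)],lo)
    print(n,q.tolist(),w.round(1).tolist(),w.mean(0).round(1),[ (w2r(a/1000)*1000).round(1).tolist() for a in w])
cv2.imwrite("pics/b1c.png",np.hstack([cv2.resize(o["scene"][200:320,240:400],None,fx=2.5,fy=2.5,interpolation=2),cv2.resize(o["top"][190:310,260:420],None,fx=2.5,fy=2.5,interpolation=2)]))
E
```

```text
5.95 [0.43084314 0.00514545 0.1569008 ] [-2.91603225 -0.43941511 -2.06939101] lead [0.49596478 0.00225899 0.01036807] 0.0028259203267492483 -2.690276348611607
scene [[345, 282], [276, 284], [277, 248], [342, 246]] [[607.0, 70.3], [600.1, -75.6], [491.7, -71.8], [498.0, 76.0]] [ 5.492e+02 -3.000e-01] [[-64.7, 40.5], [-60.5, -105.6], [-168.8, -110.0], [-173.9, 37.8]]
top [[372, 236], [363, 287], [293, 273], [303, 223]] [[601.2, -74.5], [493.0, -70.2], [499.3, 75.9], [606.5, 72.6]] [550.   1.] [[-59.4, -104.3], [-167.7, -108.4], [-172.6, 37.8], [-65.4, 42.7]]
```

View pics/b1c.png

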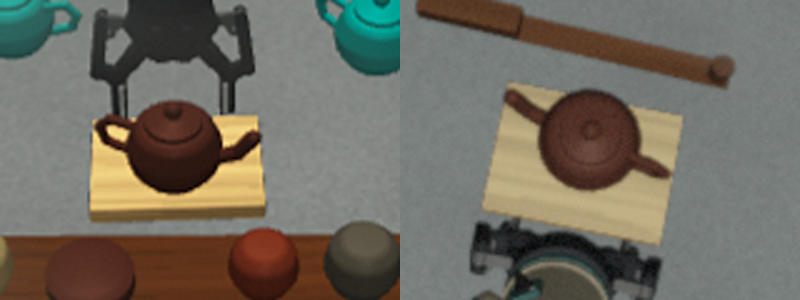

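Run:
```python
from h import *
P,R,s=pose()
B=tcp_for(r2w([-.140,-.0375]),RY,.1565)
plan(P,R,[(*B,9)],0)
```

```text
-0, 0.003, -0.001, 0, 0.12, 0.31, 0,
-0, 0.003, -0.001, 0.01, 0.12, 0.32, 0,
-0, 0.003, -0.002, -0, 0.12, 0.31, 0,
-0.001, 0.003, -0.001, -0, 0.12, 0.32, 0,
0, 0.004, -0.001, -0, 0.12, 0.31, 0,
0, 0.003, -0.001, -0, 0.12, 0.31, 0,
-0, 0.003, -0.002, -0.01, 0.12, 0.32, 0,
-0, 0.003, -0.001, 0, 0.12, 0.31, 0,
-0, 0.003, -0.001, -0, 0.12, 0.31, 0,
end [0.4611 0.0033 0.1565]
```

Request:
{"api": "arm_command", "payload": {
  "increments": [0,0.003,-0.001,0,0.08,0.22,0,0,0.003,-0.001,0,0.12,0.31,0,0,0.004,-0.002,0,0.12,0.32,0,0,0.004,-0.001,0,0.12,0.31,0,0,0.004,-0.001,0,0.12,0.31,0,0,0.004,-0.001,0,0.12,0.31,0,0,0.004,-0.002,0,0.12,0.32,0,0,0.003,-0.001,0,0.12,0.31,0]
}}

```text
clock: 7.05
position: [0.4549, 0.0041, 0.1566]
ee_rot: [-0.557, 0.39, -0.422, 0.6]
contact_force: [-9.5, 2.0, 7.7]
width: 0.0856
```

Request:
{"api": "arm_command", "payload": {
  "increments": [0,0,-0.001,0,0.08,0.2,0,0,0,0,0,0,0,0]
}}

```text
clock: 7.3
position: [0.4577, 0.0038, 0.1566]
ee_rot: [-0.557, 0.39, -0.421, 0.601]
contact_force: [-5.8, 1.7, 3.5]
width: 0.0853
```

```bash
cat > look.py <<'E'
import sys
from h import *
tag=sys.argv[1]
P,R,s=pose(); L=P+R@LT; print(s["clock"],P.round(4),s["contact_force"].round(1),"lead rack",(w2r(L[:2])*1000).round(1),"trail z",(P+R@[0,.16,-.011])[2].round(4), "az rack",np.degrees(np.arctan2(R[1,2],R[0,2])-RY).round(2))
o=grab(tag); fwd=R[:,2].copy(); fwd[2]=0; fwd/=np.linalg.norm(fwd)
for n,lo in(("scene",(12,60,130)),("top",(12,50,110))):
    u=proj(n,[L+.055*fwd+[0,0,.008]])[0]
    q,w=board(n,o[n],[int(u[0]-52),int(u[1]-42),int(u[0]+52),int(u[1]+42)],lo)
    r=np.array([w2r(a/1000)*1000 for a in w]); print(n,q.tolist(),r.round(1).tolist(),r.mean(0).round(1),"yaws",[np.degrees(np.arctan2(*(b-a)[::-1])).round(1) for a,b in zip(r,np.roll(r,-1,0))])
s0,t0=o["scene"][200:340,220:420],o["top"][130:270,240:440]
cv2.imwrite(f"pics/{tag}c.png",np.hstack([cv2.resize(s0,None,fx=2,fy=2,interpolation=2),cv2.resize(t0,None,fx=2,fy=2,interpolation=2)]))
E
python3 look.py b2
```

```text
7.3 [0.4577 0.0038 0.1566] [-5.8  1.7  3.5] lead rack [-143.5  -37.2] trail z 0.0024 az rack -0.05
scene [[344, 290], [273, 293], [275, 261], [342, 255]] [[-42.6, 37.5], [-35.8, -110.3], [-127.9, -112.0], [-145.1, 36.8]] [-87.9 -37. ] yaws [np.float64(-87.4), np.float64(-178.9), np.float64(96.6), np.float64(0.4)]
top [[377, 226], [366, 276], [297, 260], [309, 210]] [[-36.0, -110.2], [-144.3, -109.6], [-144.5, 36.2], [-35.1, 37.1]] [-90.  -36.6] yaws [np.float64(179.7), np.float64(90.1), np.float64(0.4), np.float64(-90.4)]
```

View pics/b2c.png

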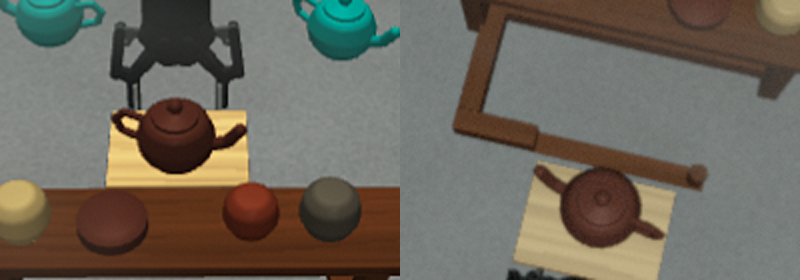

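Request:
{"api": "arm_command", "payload": {
  "increments": [0,0,0,0,0.06,0.2,0,0,0,0,0,0.12,0.34,0,0,0,0,0,0.13,0.38,0,0,0,0,0,0.13,0.38,0,0,0,0,0,0.13,0.38,0,0,0,0,0,0.13,0.38,0,0,0,0,0,0.13,0.38,0,0,0,0,0,0.13,0.38,0]
}}

```text
clock: 8.4
position: [0.4885, 0.0011, 0.157]
ee_rot: [-0.557, 0.389, -0.421, 0.601]
contact_force: [-3.2, 1.4, -2.5]
width: 0.085
```

```bash
python3 look.py b3
```

```text
8.4 [0.4885 0.0011 0.157 ] [-3.2  1.4 -2.5] lead rack [-112.6  -37.6] trail z 0.0029 az rack -0.05
scene [[344, 290], [273, 294], [274, 271], [342, 265]] [[-42.6, 37.5], [-33.1, -110.1], [-97.9, -112.2], [-114.4, 35.8]] [-72.  -37.3] yaws [np.float64(-86.3), np.float64(-178.1), np.float64(96.3), np.float64(1.4)]
top [[381, 213], [369, 261], [300, 244], [309, 205], [316, 197]] [[-6.5, -112.7], [-112.5, -109.2], [-110.5, 38.2], [-24.4, 39.6], [-3.9, 29.3]] [-51.5 -23. ] yaws [np.float64(178.1), np.float64(89.2), np.float64(1.0), np.float64(-26.8), np.float64(-91.1)]
```

View pics/b3c.png

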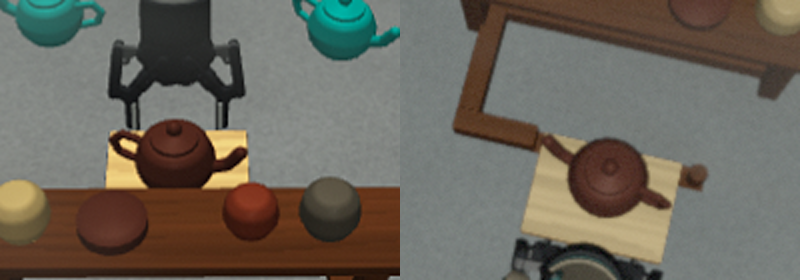

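Request:
{"api": "arm_command", "payload": {
  "increments": [0,0.002,0,0.02,0.11,0.32,0,0,0.002,-0.001,0.02,0.13,0.38,0,0,0,0,0.02,0.13,0.38,0,0,0,0,0.02,0.13,0.38,0,0,0,0,0.02,0.13,0.38,0,0,0,0,0,0.13,0.38,0,0,0,0,0,0.13,0.38,0,0,0,0,0,0.13,0.38,0]
}}

```text
clock: 9.5
position: [0.5198, -0.0024, 0.1576]
ee_rot: [-0.555, 0.388, -0.422, 0.602]
contact_force: [-3.0, 0.4, -3.1]
width: 0.0854
```

```bash
python3 look.py b4
```

```text
9.5 [ 0.5198 -0.0024  0.1576] [-3.   0.4 -3.1] lead rack [-81.1 -38.9] trail z 0.0035 az rack -0.3
scene [[343, 279], [343, 287], [272, 294], [273, 284], [321, 276]] [[-73.3, 36.5], [-50.8, 35.7], [-33.1, -112.2], [-60.6, -111.9], [-82.4, -10.4]] [-60.  -32.4] yaws [np.float64(-2.0), np.float64(-83.2), np.float64(179.5), np.float64(102.1), np.float64(79.0)]
top [[384, 198], [373, 247], [305, 231], [312, 196], [322, 184]] [[27.3, -112.3], [-81.8, -111.2], [-81.2, 34.6], [-3.7, 38.1], [27.3, 23.4]] [-22.4 -25.5] yaws [np.float64(179.4), np.float64(89.8), np.float64(2.6), np.float64(-25.3), np.float64(-90.0)]
```

View pics/b4c.png

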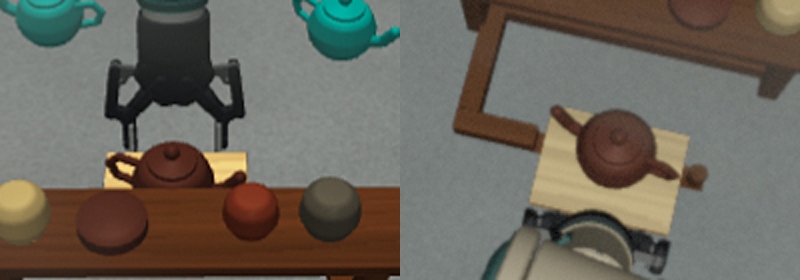

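Request:
{"api": "arm_command", "payload": {
  "increments": [0,0,0,0,0.13,0.34,0,0,0,0,0,0.14,0.38,0,0,0,0,0,0.14,0.38,0,0,0,0,0,0.14,0.38,0,0,0,0,0,0.14,0.38,0,0,0,0,0,0.14,0.38,0,0,0,0,0,0.14,0.38,0,0,0,0,0,0.14,0.38,0]
}}

```text
clock: 10.6
position: [0.5506, -0.0048, 0.1578]
ee_rot: [-0.555, 0.389, -0.422, 0.602]
contact_force: [-8.1, 0.9, 3.7]
width: 0.0853
```

```bash
python3 look.py b5
```

```text
10.6 [ 0.5506 -0.0048  0.1578] [-8.1  0.9  3.7] lead rack [-50.3 -38.8] trail z 0.0037 az rack -0.28
scene [[343, 291], [325, 294], [320, 287]] [[-39.8, 35.3], [-32.1, -2.3], [-51.3, -12.6]] [-41.1   6.8] yaws [np.float64(-78.4), np.float64(-151.7), np.float64(76.5)]
top [[387, 185], [376, 233], [308, 217], [318, 175], [326, 171]] [[57.2, -112.8], [-51.2, -111.2], [-50.4, 35.5], [45.1, 36.4], [57.9, 21.7]] [ 11.7 -26. ] yaws [np.float64(179.1), np.float64(89.7), np.float64(0.5), np.float64(-49.0), np.float64(-90.3)]
```

View pics/b5c.png

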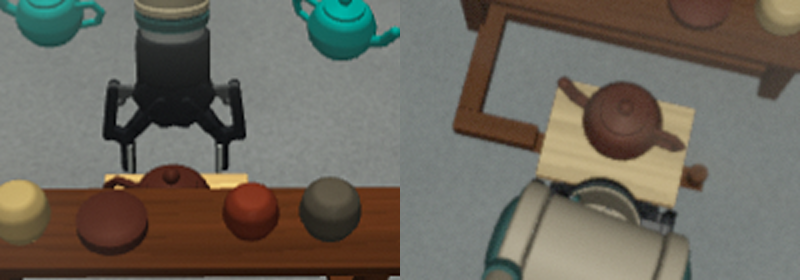

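Request:
{"api": "arm_command", "payload": {
  "increments": [0,0,0,0,0.14,0.36,0,0,0,0,0,0.14,0.38,0,0,0,0,0,0.14,0.38,0,0,0,0,0,0.14,0.38,0,0,0,0,0,0.14,0.38,0,0,0,0,0,0.14,0.38,0,0,0,0,0,0.14,0.38,0,0,0,0,0,0.14,0.38,0]
}}

```text
clock: 11.7
position: [0.5827, -0.0074, 0.1577]
ee_rot: [-0.555, 0.389, -0.422, 0.602]
contact_force: [-8.0, 0.4, 5.0]
width: 0.0855
```

Request:
{"api": "arm_command", "payload": {
  "increments": [0,0,0,0,0.13,0.36,0,0,0,0,0,0.12,0.32,0,0,0,0,0,0.1,0.28,0,0,0,0,0,0.08,0.22,0,0,0,0,0,0.05,0.15,0,0,0,0,0,0,0,0]
}}

```text
clock: 12.45
position: [0.5972, -0.0086, 0.1577]
ee_rot: [-0.555, 0.388, -0.422, 0.602]
contact_force: [-5.8, -0.4, 2.5]
width: 0.0854
```

```bash
python3 look.py b6
```

```text
12.45 [ 0.5972 -0.0086  0.1577] [-5.8 -0.4  2.5] lead rack [ -3.4 -39.1] trail z 0.0036 az rack -0.29
scene [[345, 338], [345, 349], [267, 349], [267, 339]] [[77.9, 35.0], [102.8, 34.1], [101.5, -112.6], [78.9, -114.2]] [ 90.3 -39.4] yaws [np.float64(-2.2), np.float64(-90.5), np.float64(-175.8), np.float64(90.4)]
top [[391, 166], [376, 220], [316, 195], [324, 153]] [[101.5, -112.8], [-23.8, -105.5], [0.4, 30.3], [97.1, 35.3]] [ 43.8 -38.2] yaws [np.float64(176.7), np.float64(79.9), np.float64(3.0), np.float64(-88.3)]
```

View pics/b6c.png

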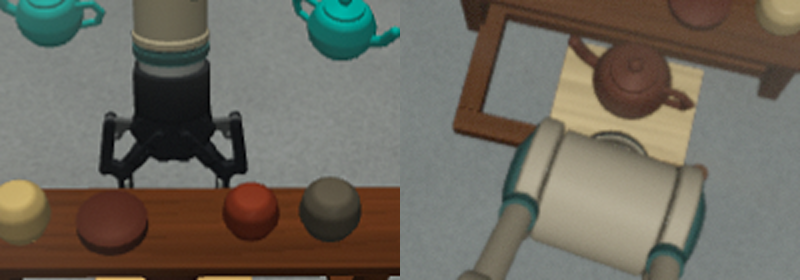

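Request:
{"api": "arm_command", "payload": {
  "increments": [0,0,0,0,0.05,0.14,0,0,0,0,0,0.05,0.14,0,0,0,0,0,0.05,0.14,0,0,0,0,0,0.05,0.14,0,0,0,0,0,0.03,0.08,0,0,0,0,0,0,0,0]
}}

```text
clock: 13.3
position: [0.6038, -0.0091, 0.1576]
ee_rot: [-0.555, 0.389, -0.422, 0.602]
contact_force: [-6.2, 0.0, 2.9]
width: 0.0853
```

```bash
python3 look.py b7
python3 - <<'E'
import cv2
a=cv2.imread('pics/scene_b7.png');cv2.imwrite('pics/b7d.png',cv2.resize(a[280:380,190:440],None,fx=3.2,fy=3.2,interpolation=2))
E
```

```text
13.3 [ 0.6038 -0.0091  0.1576] [-6.2  0.   2.9] lead rack [  3.1 -39.1] trail z 0.0035 az rack -0.29
scene [[345, 338], [345, 352], [266, 352], [267, 339]] [[77.9, 35.0], [109.4, 33.8], [108.1, -114.0], [78.9, -114.2]] [ 93.6 -39.8] yaws [np.float64(-2.2), np.float64(-90.5), np.float64(-179.5), np.float64(90.4)]
top [[392, 162], [377, 215], [315, 187], [325, 150]] [[111.0, -113.1], [-12.7, -105.3], [17.3, 36.5], [104.4, 34.8]] [ 55.  -36.8] yaws [np.float64(176.4), np.float64(78.1), np.float64(-1.1), np.float64(-87.4)]
```

View pics/b7d.png

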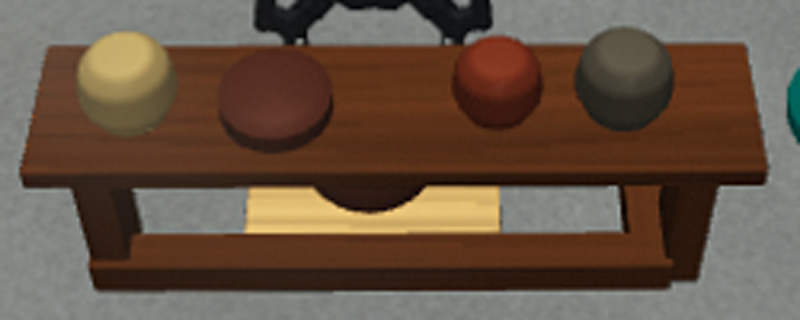

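View pics/b7c.png

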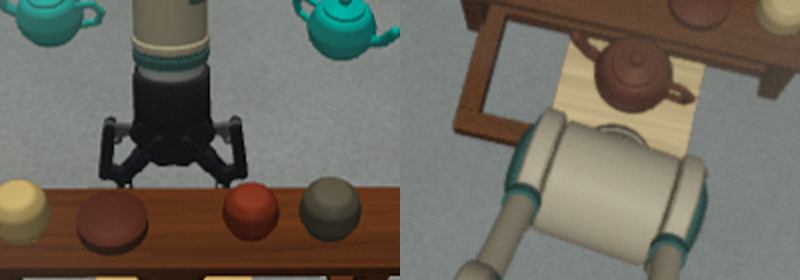

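Request:
{"api": "arm_command", "payload": {
  "increments": [0,0,0,0,0.025,0.07,0,0,0,0,0,0.025,0.07,0,0,0,0,0,0.025,0.07,0]
}}

```text
clock: 13.78
position: [0.6059, -0.0093, 0.1577]
ee_rot: [-0.555, 0.389, -0.422, 0.602]
contact_force: [-6.5, 1.7, 2.7]
width: 0.0854
```

Request:
{"api": "arm_command", "payload": {
  "increments": [0,0,0,0,0.02,0.06,0,0,0,0,0,0.02,0.05,0]
}}

```text
clock: 14.02
position: [0.607, -0.0094, 0.1577]
ee_rot: [-0.555, 0.389, -0.422, 0.602]
contact_force: [-6.3, 1.7, 3.0]
width: 0.0857
```

Lead is now about x=6.3, still no stop force; go on in small steps.

Request:
{"api": "arm_command", "payload": {
  "increments": [0,0,0,0,0.02,0.06,0,0,0,0,0,0.02,0.05,0]
}}

```text
clock: 14.28
position: [0.6081, -0.0095, 0.1577]
ee_rot: [-0.555, 0.389, -0.422, 0.602]
contact_force: [-8.9, 0.5, 4.7]
width: 0.0853
```

Request:
{"api": "arm_command", "payload": {
  "increments": [0,0,0,0,0.02,0.05,0,0,0,0,0,0.01,0.03,0]
}}

```text
clock: 14.52
position: [0.6083, -0.0095, 0.1577]
ee_rot: [-0.555, 0.389, -0.423, 0.602]
contact_force: [-9.4, 0.4, 6.3]
width: 0.0854
```

Request:
{"api": "arm_command", "payload": {
  "increments": [0,0,0,0,0.02,0.06,0,0,0,0,0,0,0,0]
}}

```text
clock: 14.78
position: [0.6086, -0.0095, 0.1577]
ee_rot: [-0.555, 0.389, -0.423, 0.601]
contact_force: [-11.8, -0.0, 8.3]
width: 0.085
```

```bash
python3 look.py b8
python3 - <<'E'
from h import *
# back edge of board against the stop: what's visible; stop top rear etc
for p in ((116,-37,26),(106,-37,18)): print(proj("scene",[[*r2w(np.array(p[:2])/1000),p[2]/1000]]))
E
```

```text
14.775 [ 0.6086 -0.0095  0.1577] [-11.8  -0.    8.3] lead rack [  7.5 -39.1] trail z 0.0035 az rack -0.28
scene [[345, 338], [345, 352], [266, 352], [269, 338]] [[77.9, 35.0], [109.4, 33.8], [108.1, -114.0], [76.6, -110.6]] [ 93.  -38.9] yaws [np.float64(-2.2), np.float64(-90.5), np.float64(173.9), np.float64(89.5)]
top [[392, 160], [378, 210], [322, 194], [315, 184], [325, 148]] [[115.5, -112.2], [-1.5, -105.2], [5.5, 18.3], [23.8, 38.0], [109.0, 35.9]] [ 50.5 -25. ] yaws [np.float64(176.6), np.float64(86.7), np.float64(47.1), np.float64(-1.5), np.float64(-87.5)]
[[306.94335713 352.94188057]]
[[307.1453748  350.78167738]]
```

```bash
sed -i 's/^RO=.*/RO=np.array([.670,.025]); RY=np.radians(-4.6)/' h.py
python3 - <<'E'
from h import *
P,R,s=pose(); print(s["qpos"].round(2)); 
L=P+R@LT; print("lead rack",w2r(L[:2])*1000)
b=-R[:,2].copy(); b[2]=0; b/=np.linalg.norm(b)
P1=P+.018*b; P2=P1+.02*b+[0,0,.07]
az=RY+np.radians(45); m=r2w([.036-.02,-.083-.02]); B=tcp_for(m,az,P2[2])
plan(P,R,[(P1,R,4),(P2,R,3),(*B,7)],0); print(B[0])
E
```

```text
[-0.14  0.5   1.91  0.05  0.39  1.47]
lead rack [  6.05985148 -39.23025971]
0, 0, 0, -0, -0.15, -0.42, 0,
0, 0, 0, -0, -0.15, -0.43, 0,
0, 0, 0, -0, -0.16, -0.42, 0,
0, 0, 0, -0, -0.15, -0.42, 0,
0, 0, 0, -0, -2.42, 0.16, 0,
0, 0, 0, -0.01, -2.42, 0.16, 0,
0, 0, 0, -0, -2.42, 0.17, 0,
0, -0.106, 0.038, 1.57, 0.32, 0.9, 0,
0.001, -0.105, 0.038, 1.66, 0.26, 0.72, 0,
0, -0.106, 0.038, 1.74, 0.19, 0.55, 0,
0.001, -0.106, 0.038, 1.79, 0.13, 0.35, 0,
0, -0.105, 0.038, 1.82, 0.06, 0.17, 0,
0, -0.106, 0.039, 1.84, -0.01, -0.03, 0,
0.001, -0.106, 0.038, 1.81, -0.08, -0.22, 0,
end [ 0.6281 -0.1211  0.2277]
[ 0.62814241 -0.12111799  0.22771505]
```

Request:
{"api": "arm_command", "payload": {
  "increments": [0,0,0,0,-0.15,-0.42,0,0,0,0,0,-0.15,-0.42,0,0,0,0,0,-0.16,-0.42,0,0,0,0,0,-0.15,-0.42,0,0,0,0,0,-2.4,0.16,0,0,0,0,0,-2.4,0.16,0,0,0,0,0,-2.4,0.16,0,0,0,0,0,0,0,0]
}}

```text
clock: 15.88
position: [0.5729, -0.0068, 0.2285]
ee_rot: [-0.556, 0.387, -0.42, 0.603]
contact_force: [0.1, -0.0, -0.2]
width: 0.0855
```

Request:
{"api": "arm_command", "payload": {
  "increments": [0,-0.106,0.038,1.57,0.32,0.9,0,0,-0.106,0.038,1.66,0.26,0.72,0,0,-0.106,0.038,1.74,0.19,0.55,0,0,-0.106,0.038,1.8,0.13,0.35,0,0,-0.106,0.038,1.82,0.06,0.17,0,0,-0.106,0.038,1.84,0,0,0,0,-0.106,0.038,1.8,-0.08,-0.22,0,0,0,0,0,0,0,0]
}}

```text
clock: 16.88
position: [0.6309, -0.1227, 0.2256]
ee_rot: [0.743, -0.521, 0.24, -0.345]
contact_force: [0.0, 0.0, 0.6]
width: 0.0851
```

Run:
```python
from h import *
P,R,s=pose(); print(s["clock"],P,s["qpos"].round(2),s["qd"].round(2)); print(R.round(3)); L=P+R@LT; print("lead rack",w2r(L[:2])*1000,np.degrees(np.arctan2(R[1,2],R[0,2])-RY))
o=grab("c1")
cv2.imwrite("pics/c1c.png",np.hstack([cv2.resize(o["scene"][200:380,200:400],None,fx=2,fy=2,interpolation=2),cv2.resize(o["top"][100:280,260:460],None,fx=2,fy=2,interpolation=2)]))
```

```text
16.875 [ 0.63086994 -0.12268224  0.22556055] [-0.39  0.48  1.7   0.42  0.84  0.21] [ 0.02 -0.02  0.04  0.    0.01  0.04]
[[ 0.647  0.262  0.716]
 [-0.763  0.219  0.609]
 [ 0.003 -0.94   0.341]]
lead rack [  19.09883547 -104.77699639] 44.949380457433136
```

View pics/c1c.png

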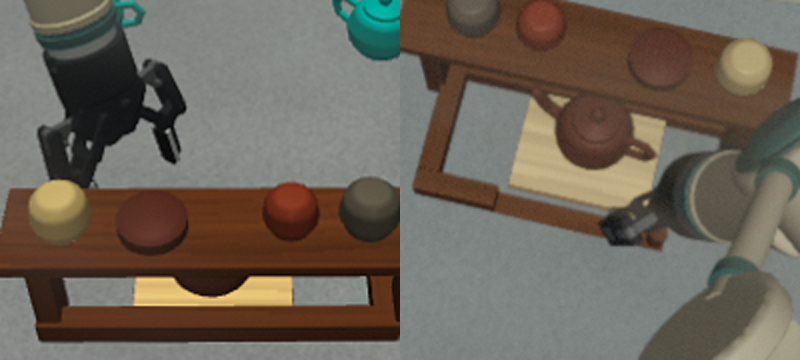

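Run:
```python
from h import *
P,R,s=pose(); az=RY+np.radians(45)
B=tcp_for(r2w([.0254,-.0936]),az,.1755);C=tcp_for(r2w([.0254,-.0936]),az,.1575)
plan(P,R,[(*B,4),(*C,3)],0)
```

```text
0, -0, 0, -0.02, 1.28, -0.15, 0,
0.001, -0, 0, -0.03, 1.29, -0.14, 0,
-0, -0, 0.001, -0.02, 1.28, -0.15, 0,
0, -0, -0, -0.02, 1.29, -0.15, 0,
0, -0, -0, -0, 0.56, -0.2, 0,
0, -0, -0, -0, 0.57, -0.21, 0,
0, -0, -0, -0, 0.56, -0.2, 0,
end [ 0.6383 -0.1125  0.1575]
```

Request:
{"api": "arm_command", "payload": {
  "increments": [0,0,0,-0.02,1.28,-0.15,0,0,0,0,-0.03,1.28,-0.15,0,0,0,0,-0.02,1.28,-0.15,0,0,0,0,-0.02,1.28,-0.15,0,0,0,0,0,0.56,-0.2,0,0,0,0,0,0.56,-0.2,0,0,0,0,0,0.5,-0.2,0,0,0,0,0,0,0,0]
}}

```text
clock: 17.98
position: [0.6385, -0.1131, 0.1593]
ee_rot: [0.743, -0.521, 0.239, -0.344]
contact_force: [0.6, 0.3, 0.4]
width: 0.0851
```

```bash
cat > st.py <<'E'
import sys
from h import *
P,R,s=pose(); L=P+R@LT; A=P+R@[-.0427,.16,.011]; B=P+R@[.0427,.16,.011]
f=s["contact_force"]; 
print(s["clock"],P.round(4),"F rack",(np.array([[np.cos(RY),np.sin(RY)],[-np.sin(RY),np.cos(RY)]])@f[:2]).round(1),f[2].round(1),"lead rack",(w2r(L[:2])*1000).round(1),"A",(w2r(A[:2])*1000).round(1),A[2].round(4),"B",(w2r(B[:2])*1000).round(1),B[2].round(4),"trail z",(P+R@[0,.16,-.011])[2].round(4),"az",np.degrees(np.arctan2(R[1,2],R[0,2])-RY).round(2))
if len(sys.argv)>1:
    o=grab(sys.argv[1])
    cv2.imwrite(f"pics/{sys.argv[1]}c.png",np.hstack([cv2.resize(o["scene"][200:380,200:400],None,fx=2,fy=2,interpolation=2),cv2.resize(o["top"][100:280,260:460],None,fx=2,fy=2,interpolation=2)]))
E
python3 st.py d1
python3 - <<'E'
from h import *
P,R,s=pose()
print("rack +x,+y 1cm in tool:",(R.T@[np.cos(RY),np.sin(RY),0]).round(3),(R.T@[-np.sin(RY),np.cos(RY),0]).round(3))
E
```

```text
17.975 [ 0.6385 -0.1131  0.1593] F rack [0.6 0.4] 0.4 lead rack [ 25.9 -94.5] A [ -4.4 -64.3] 0.0126 B [  56.1 -124.6] 0.0128 trail z 0.0052 az 45.14
rack +x,+y 1cm in tool: [0.708 0.244 0.663] [-0.706  0.24   0.666]
```

View pics/d1c.png

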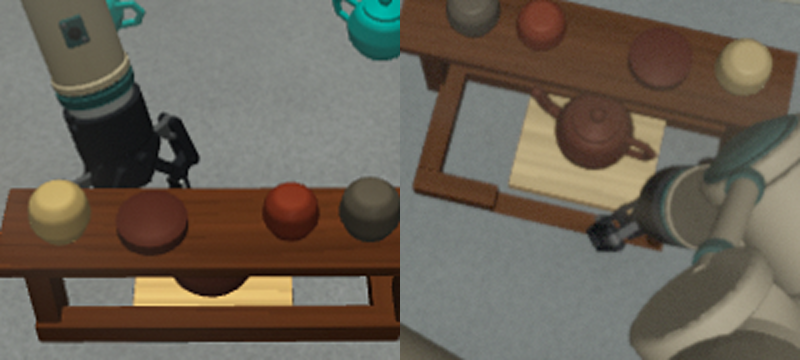

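Request:
{"api": "arm_command", "payload": {
  "increments": [0,0,0,0,0.17,-0.06,0,0,0,0,0,0.15,0.4,0,0,0,0,0,0.12,0.33,0,0,0,0,0,0.07,0.2,0,0,0,0,0,0,0,0]
}}

```text
clock: 18.7
position: [0.6464, -0.1064, 0.1578]
ee_rot: [0.744, -0.522, 0.239, -0.344]
contact_force: [0.1, -0.0, 0.4]
width: 0.0852
```

```bash
python3 st.py d2
python3 - <<'E'
from h import *
o=cv2.imread("pics/top_d2.png"); cv2.imwrite("pics/d2e.png",cv2.resize(o[130:240,300:440],None,fx=5,fy=5,interpolation=2))
P,R,s=pose()
for sg in(-1,1): print(proj("top",[P+R@[sg*.0427,.16,.011]]).round(1))
E
```

```text
18.7 [ 0.6464 -0.1064  0.1578] F rack [ 0.1 -0. ] 0.4 lead rack [ 33.3 -87.2] A [  3. -57.] 0.0111 B [  63.5 -117.3] 0.0114 trail z 0.0037 az 45.19
[[356.1 203.4]]
[[389.3 183.4]]
```

View pics/d2e.png

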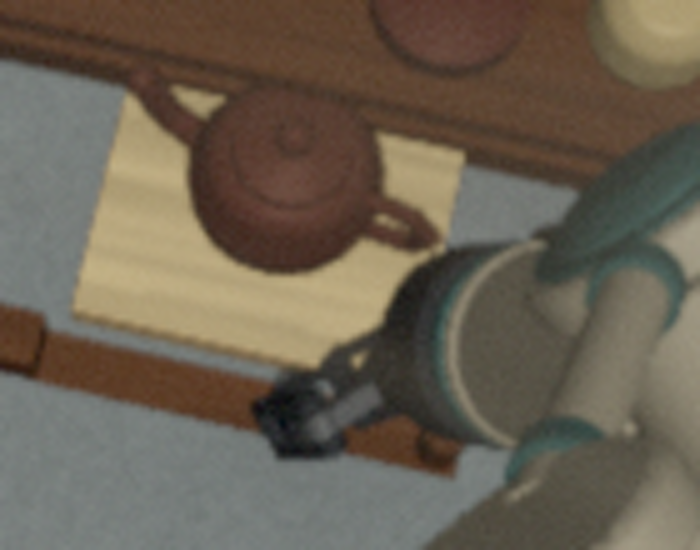

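```bash
sed -i 's/^LT=.*//; s/^TH=np.radians(20); LT=np.array(\[0,.16,.011\])/TH=np.radians(25); LT=np.array([0,.166,.011])/' h.py; grep -n "TH=" h.py
python3 - <<'E'
from h import *
P,R,s=pose(); az=RY+np.radians(42)
B=tcp_for(r2w([.0213,-.095]),az,.166); print(B[0],P)
plan(P,R,[(*B,5)],.2)
E
```

```text
51:TH=np.radians(25); LT=np.array([0,.166,.011])
[ 0.6199608  -0.12006762  0.166     ] [ 0.64621259 -0.10656482  0.15772267]
0.018, 0.01, -0.004, -0.14, -0.35, -0.48, 0.2,
0.017, 0.011, -0.003, -0.12, -0.36, -0.48, 0.2,
0.018, 0.01, -0.004, -0.13, -0.37, -0.47, 0.2,
0.017, 0.01, -0.003, -0.11, -0.38, -0.47, 0.2,
0.018, 0.01, -0.004, -0.11, -0.39, -0.47, 0.2,
end [ 0.6199 -0.1201  0.166 ]
```

Request:
{"api": "arm_command", "payload": {
  "increments": [0.018,0.01,-0.004,-0.14,-0.35,-0.48,0,0.018,0.01,-0.004,-0.12,-0.36,-0.48,0,0.018,0.01,-0.004,-0.12,-0.37,-0.48,0,0.018,0.01,-0.004,-0.12,-0.38,-0.48,0.2,0.018,0.01,-0.004,-0.12,-0.38,-0.48,0.2,0,0,0,0,0,0,0.2,0,0,0,0,0,0,0.2]
}}

```text
clock: 19.68
position: [0.6198, -0.1204, 0.1659]
ee_rot: [0.756, -0.481, 0.237, -0.375]
contact_force: [-0.5, 1.0, 0.5]
width: 0.0682
```

```bash
cat > st.py <<'E'
import sys
from h import *
P,R,s=pose(); L=P+R@LT; w=s["width"]/2; A=P+R@(LT-[w,0,0]); B=P+R@(LT+[w,0,0])
f=s["contact_force"]; c,n=np.cos(RY),np.sin(RY)
print(s["clock"],P.round(4),"w",round(2*w,4),"F rack",(np.array([[c,n],[-n,c]])@f[:2]).round(1),f[2].round(1),"A",(w2r(A[:2])*1000).round(1),A[2].round(4),"B",(w2r(B[:2])*1000).round(1),B[2].round(4),"trail z",(P+R@(LT-[0,0,.022]))[2].round(4),"az",np.degrees(np.arctan2(R[1,2],R[0,2])-RY).round(2))
print("1cm rack x, y, up in tool",(R.T@[c,n,0]).round(3),(R.T@[-n,c,0]).round(3),(R.T@[0,0,1]).round(3))
if len(sys.argv)>1:
    o=grab(sys.argv[1])
    cv2.imwrite(f"pics/{sys.argv[1]}c.png",np.hstack([cv2.resize(o["scene"][200:380,200:400],None,fx=2,fy=2,interpolation=2),cv2.resize(o["top"][100:280,260:460],None,fx=2,fy=2,interpolation=2)]))
E
python3 st.py
```

```text
19.675 [ 0.6198 -0.1204  0.1659] w 0.0682 F rack [-0.6  1. ] 0.5 A [ -1.1 -70. ] 0.0202 B [  44.6 -120.7] 0.0204 trail z 0.011 az 42.07
1cm rack x, y, up in tool [0.669 0.318 0.672] [-0.743  0.283  0.606] [ 0.003 -0.905  0.425]
```

Request:
{"api": "arm_command", "payload": {
  "increments": [0,0,0,0,0.3,-0.14,0.2,0,0,0,0,0.25,-0.12,0.2,0,0,0,0,0.1,-0.04,0.2,0,0,0,0,0,0,0.2]
}}

```text
clock: 20.18
position: [0.6198, -0.1201, 0.1584]
ee_rot: [0.756, -0.481, 0.237, -0.374]
contact_force: [-0.1, -0.3, -0.0]
width: 0.0682
```

Request:
{"api": "arm_command", "payload": {
  "increments": [0,0,0,-0.02,0.15,0.32,0.2,0,0,0,-0.01,0.12,0.26,0.2,0,0,0,0,0,0,0.2]
}}

```text
clock: 20.55
position: [0.6249, -0.1159, 0.1588]
ee_rot: [0.757, -0.481, 0.236, -0.374]
contact_force: [-0.6, -0.3, 0.7]
width: 0.0682
```

```bash
python3 st.py e1
```

```text
20.55 [ 0.6249 -0.1159  0.1588] w 0.0682 F rack [-0.6 -0.4] 0.7 A [  3.6 -65.1] 0.0131 B [  49.3 -115.7] 0.0133 trail z 0.0038 az 42.11
1cm rack x, y, up in tool [0.67  0.317 0.671] [-0.743  0.283  0.607] [ 0.003 -0.905  0.425]
```

View pics/e1c.png

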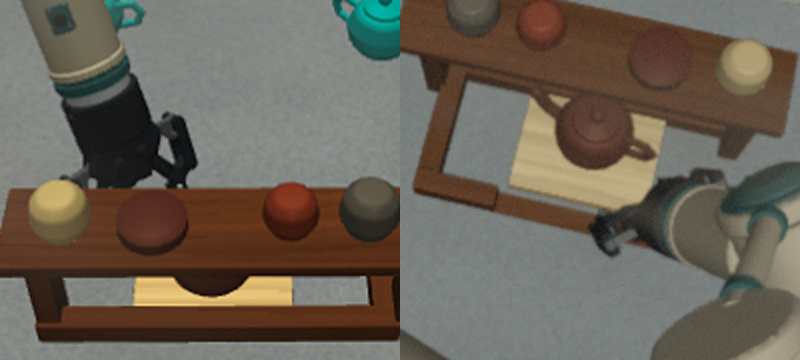

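Request:
{"api": "arm_command", "payload": {
  "increments": [0,0,0,0,0.09,-0.04,0.2,0,0,0,0,0.09,-0.04,0.2,0,0,0,0,0,0,0.2]
}}

```text
clock: 21.02
position: [0.6246, -0.1161, 0.1566]
ee_rot: [0.756, -0.481, 0.237, -0.374]
contact_force: [-0.6, 0.1, 0.8]
width: 0.0685
```

Request:
{"api": "arm_command", "payload": {
  "increments": [0,0,0,0,0.09,-0.04,0.2,0,0,0,0,0,0,0.2]
}}

```text
clock: 21.28
position: [0.6247, -0.1161, 0.1556]
ee_rot: [0.756, -0.481, 0.237, -0.375]
contact_force: [-0.0, 0.0, 0.3]
width: 0.0683
```

Request:
{"api": "arm_command", "payload": {
  "increments": [0,0,0,0,0.09,-0.04,0.2,0,0,0,0,0,0,0.2]
}}

```text
clock: 21.52
position: [0.6247, -0.116, 0.1546]
ee_rot: [0.756, -0.481, 0.237, -0.374]
contact_force: [0.2, -0.2, -0.2]
width: 0.068
```

Request:
{"api": "arm_command", "payload": {
  "increments": [0,0,0,-0.01,0.03,0.19,0.2,0,0,0,-0.01,0.06,0.14,0.2,0,0,0,0,0.05,0.13,0.2]
}}

```text
clock: 21.9
position: [0.6281, -0.113, 0.1553]
ee_rot: [0.756, -0.482, 0.237, -0.374]
contact_force: [-2.9, -0.8, 1.0]
width: 0.0686
```

```bash
python3 st.py
```

```text
21.9 [ 0.6281 -0.113   0.1553] w 0.0686 F rack [-2.8 -1. ] 1.0 A [  6.3 -61.8] 0.0095 B [  52.2 -112.7] 0.0097 trail z 0.0003 az 42.12
1cm rack x, y, up in tool [0.67  0.316 0.672] [-0.742  0.283  0.607] [ 0.002 -0.906  0.424]
```

Request:
{"api": "arm_command", "payload": {
  "increments": [0,0,0,-0.11,0.04,0.09,0.2,0,0,0,-0.11,0.04,0.09,0.2,0,0,0,-0.15,0.06,0.12,0.2,0,0,0,-0.19,0.07,0.15,0.2,0,0,0,-0.22,0.08,0.18,0.2]
}}

```text
clock: 22.52
position: [0.6287, -0.1044, 0.1552]
ee_rot: [0.755, -0.482, 0.236, -0.376]
contact_force: [-6.1, -7.2, 0.1]
width: 0.0685
```

```bash
python3 st.py f1
```

```text
22.525 [ 0.6287 -0.1044  0.1552] w 0.0685 F rack [-5.5 -7.7] 0.1 A [  6.5 -53.8] 0.0093 B [  52.3 -104.8] 0.0097 trail z 0.0002 az 42.08
1cm rack x, y, up in tool [0.668 0.318 0.673] [-0.744  0.279  0.607] [ 0.006 -0.906  0.423]
```

View pics/f1c.png

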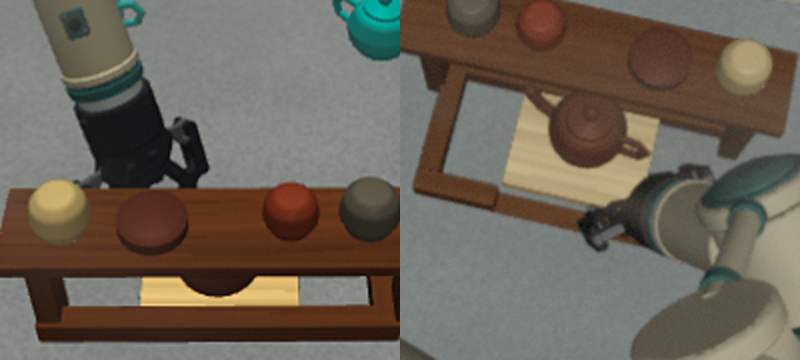

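Request:
{"api": "arm_command", "payload": {
  "increments": [0,0,0,-0.23,0.08,0.17,0.2,0,0,0,-0.23,0.08,0.18,0.2,0,0,0,-0.22,0.08,0.18,0.2,0,0,0,-0.22,0.08,0.18,0.2,0,0,0,-0.22,0.08,0.18,0.2,0,0,0,-0.22,0.08,0.18,0.2]
}}

```text
clock: 23.38
position: [0.6301, -0.0859, 0.1553]
ee_rot: [0.756, -0.482, 0.236, -0.375]
contact_force: [-2.8, -6.1, -0.4]
width: 0.068
```

```bash
python3 st.py f2
```

```text
23.375 [ 0.6301 -0.0859  0.1553] w 0.068 F rack [-2.3 -6.3] -0.4 A [  6.6 -35.3] 0.0094 B [ 52.1 -85.9] 0.0097 trail z 0.0002 az 42.06
1cm rack x, y, up in tool [0.668 0.318 0.672] [-0.744  0.28   0.607] [ 0.004 -0.906  0.424]
```

View pics/f2c.png

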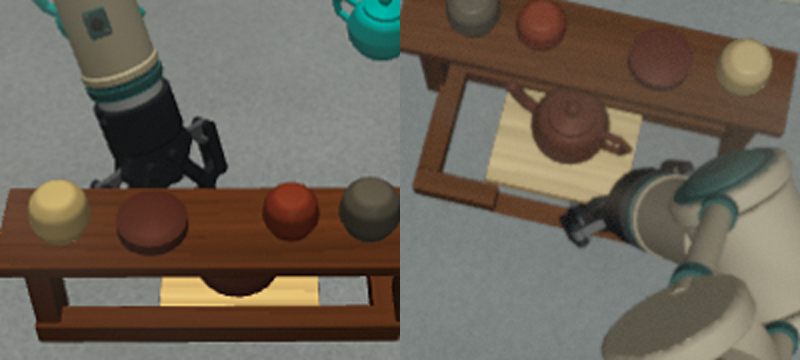

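Request:
{"api": "arm_command", "payload": {
  "increments": [0,0,0,-0.22,0.08,0.18,0.2,0,0,0,-0.22,0.08,0.18,0.2,0,0,0,-0.22,0.08,0.18,0.2,0,0,0,-0.22,0.08,0.18,0.2,0,0,0,-0.22,0.08,0.18,0.2,0,0,0,-0.22,0.08,0.18,0.2]
}}

```text
clock: 24.22
position: [0.6316, -0.0667, 0.1556]
ee_rot: [0.757, -0.481, 0.237, -0.374]
contact_force: [-2.3, -2.9, -3.0]
width: 0.0681
```

```bash
python3 st.py f3
```

```text
24.225 [ 0.6316 -0.0667  0.1556] w 0.0681 F rack [-2.  -3.1] -3.0 A [  6.2 -15.5] 0.01 B [ 51.8 -66.1] 0.0101 trail z 0.0007 az 42.07
1cm rack x, y, up in tool [0.669 0.317 0.672] [-0.743  0.283  0.607] [ 0.002 -0.905  0.425]
```

View pics/f3c.png

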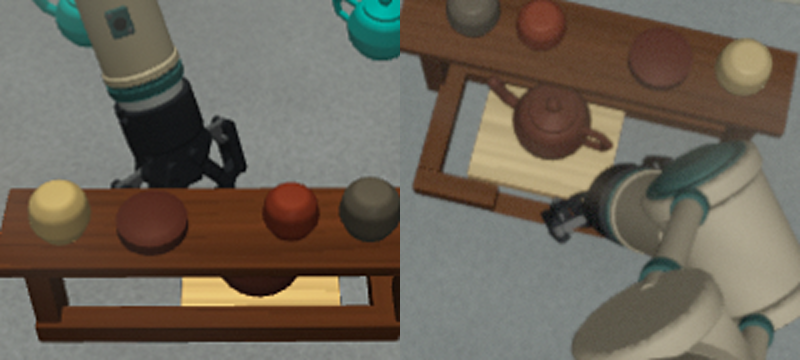

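Request:
{"api": "arm_command", "payload": {
  "increments": [0,0,0,-0.22,0.08,0.18,0.2,0,0,0,-0.22,0.08,0.18,0.2,0,0,0,-0.22,0.08,0.18,0.2,0,0,0,-0.22,0.08,0.18,0.2,0,0,0,-0.18,0.07,0.15,0.2,0,0,0,-0.12,0.05,0.1,0.2]
}}

```text
clock: 25.08
position: [0.6329, -0.0511, 0.1559]
ee_rot: [0.756, -0.481, 0.237, -0.374]
contact_force: [-1.1, -2.8, -4.3]
width: 0.0684
```

```bash
python3 st.py f4
python3 - <<'E'
import cv2
o=cv2.imread("pics/top_f4.png"); s=cv2.imread("pics/scene_f4.png")
cv2.imwrite("pics/f4e.png",cv2.resize(o[120:220,260:390],None,fx=5.5,fy=5.5,interpolation=2))
E
```

```text
25.075 [ 0.6329 -0.0511  0.1559] w 0.0684 F rack [-0.9 -2.9] -4.3 A [6.3 0.2] 0.0102 B [ 52.1 -50.7] 0.0104 trail z 0.001 az 42.09
1cm rack x, y, up in tool [0.669 0.317 0.672] [-0.743  0.283  0.607] [ 0.002 -0.905  0.425]
```

View pics/f4e.png

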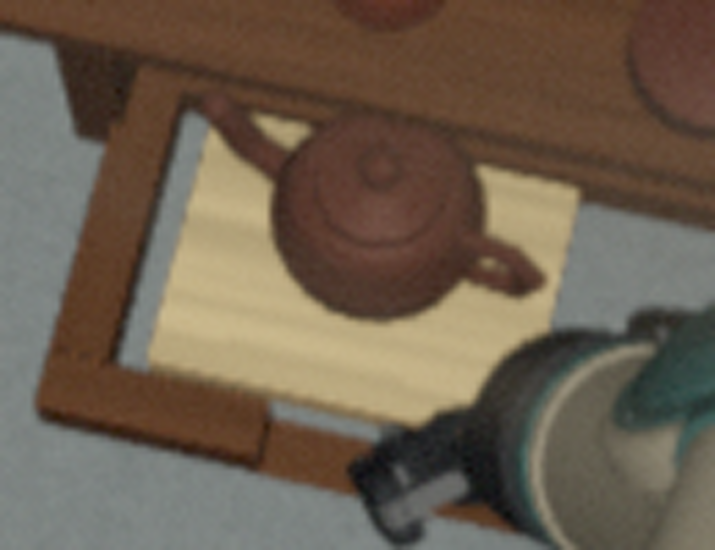

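Request:
{"api": "arm_command", "payload": {
  "increments": [0,0,0,-0.15,0.06,0.12,0.2,0,0,0,-0.15,0.06,0.12,0.2,0,0,0,-0.15,0.06,0.12,0.2,0,0,0,-0.1,0.04,0.08,0.2]
}}

```text
clock: 25.68
position: [0.6336, -0.0439, 0.1559]
ee_rot: [0.756, -0.481, 0.237, -0.375]
contact_force: [-2.8, -3.2, -1.9]
width: 0.0685
```

Request:
{"api": "arm_command", "payload": {
  "increments": [0,0,0,-0.07,0.03,0.06,0.2,0,0,0,-0.06,0.03,0.06,0.2,0,0,0,-0.06,0.02,0.05,0.2]
}}

```text
clock: 26.05
position: [0.6339, -0.0414, 0.1559]
ee_rot: [0.756, -0.481, 0.236, -0.375]
contact_force: [-2.3, -4.2, -2.0]
width: 0.0683
```

```bash
python3 st.py f5
python3 - <<'E'
import cv2
o=cv2.imread("pics/top_f5.png"); s=cv2.imread("pics/scene_f5.png")
cv2.imwrite("pics/f5e.png",cv2.resize(o[120:220,260:390],None,fx=5.5,fy=5.5,interpolation=2))
E
```

```text
26.05 [ 0.6339 -0.0414  0.1559] w 0.0683 F rack [-2.  -4.3] -2.0 A [6.6 9.8] 0.0102 B [ 52.3 -40.9] 0.0104 trail z 0.0009 az 42.08
1cm rack x, y, up in tool [0.669 0.317 0.672] [-0.743  0.283  0.607] [ 0.003 -0.905  0.425]
```

View pics/f5e.png

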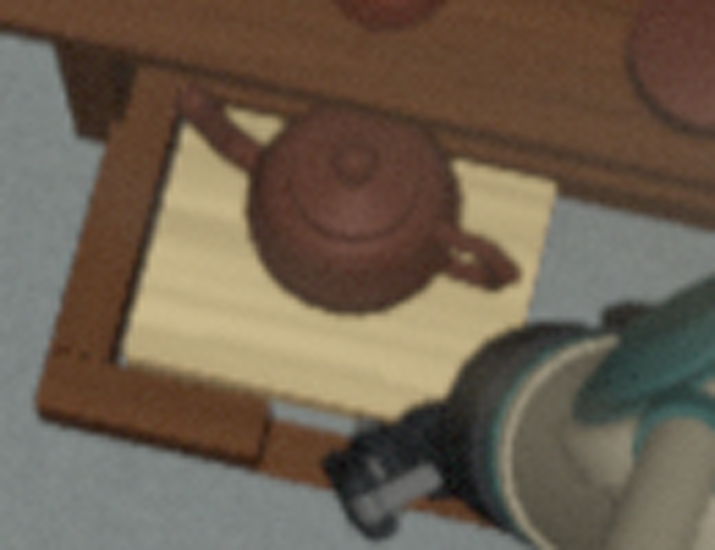

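Nearly at the left wall (about 1–2 mm left). Small steps until the force rises.

Request:
{"api": "arm_command", "payload": {
  "increments": [0,0,0,-0.06,0.02,0.05,0.2,0,0,0,-0.05,0.02,0.04,0.2]
}}

```text
clock: 26.4
position: [0.634, -0.0399, 0.1558]
ee_rot: [0.756, -0.481, 0.237, -0.375]
contact_force: [-2.0, -4.7, -1.8]
width: 0.0684
```

Request:
{"api": "arm_command", "payload": {
  "increments": [0,0,0,-0.05,0.02,0.04,0.2,0,0,0,-0.05,0.02,0.04,0.2]
}}

```text
clock: 26.65
position: [0.6341, -0.0386, 0.1559]
ee_rot: [0.756, -0.481, 0.237, -0.375]
contact_force: [-3.1, -5.2, -2.3]
width: 0.0688
```

```bash
python3 st.py
```

```text
26.65 [ 0.6341 -0.0386  0.1559] w 0.0688 F rack [-2.7 -5.4] -2.3 A [ 6.4 12.9] 0.0102 B [ 52.5 -38.2] 0.0104 trail z 0.0009 az 42.08
1cm rack x, y, up in tool [0.669 0.317 0.672] [-0.743  0.283  0.607] [ 0.003 -0.905  0.425]
```

Request:
{"api": "arm_command", "payload": {
  "increments": [0,0,0,-0.05,0.02,0.04,0.2,0,0,0,-0.05,0.02,0.04,0.2]
}}

```text
clock: 26.9
position: [0.6342, -0.0378, 0.1558]
ee_rot: [0.756, -0.482, 0.236, -0.375]
contact_force: [-4.2, -9.1, -1.3]
width: 0.0685
```

Request:
{"api": "arm_command", "payload": {
  "increments": [0,0,0,-0.05,0.02,0.04,0.2,0,0,0,-0.03,0.01,0.02,0.2]
}}

```text
clock: 27.15
position: [0.6341, -0.0374, 0.1557]
ee_rot: [0.756, -0.482, 0.236, -0.375]
contact_force: [-5.1, -11.0, -0.5]
width: 0.0682
```

```bash
python3 st.py
```

```text
27.15 [ 0.6341 -0.0374  0.1557] w 0.0682 F rack [ -4.2 -11.4] -0.5 A [ 6.7 13.5] 0.0099 B [ 52.3 -37.3] 0.0103 trail z 0.0008 az 42.08
1cm rack x, y, up in tool [0.668 0.318 0.672] [-0.744  0.28   0.607] [ 0.005 -0.906  0.424]
```

Request:
{"api": "arm_command", "payload": {
  "increments": [0,0,0,0.04,0.02,0.04,0.2,0,0,0,0.04,0.02,0.04,0.2,0,0,0,0,0,0,0.2]
}}

```text
clock: 27.52
position: [0.6345, -0.0375, 0.1557]
ee_rot: [0.756, -0.482, 0.237, -0.375]
contact_force: [-9.5, -10.4, 2.6]
width: 0.0682
```

```bash
python3 st.py g1
python3 - <<'E'
import cv2
o=cv2.imread("pics/top_g1.png"); s=cv2.imread("pics/scene_g1.png")
cv2.imwrite("pics/g1e.png",cv2.resize(o[120:220,260:390],None,fx=5.5,fy=5.5,interpolation=2))
cv2.imwrite("pics/g1f.png",cv2.resize(s[320:380,280:440],None,fx=5,fy=5,interpolation=2))
E
```

```text
27.525 [ 0.6345 -0.0375  0.1557] w 0.0682 F rack [ -8.7 -11.2] 2.6 A [ 6.9 13.4] 0.0099 B [ 52.5 -37.2] 0.0101 trail z 0.0007 az 42.09
1cm rack x, y, up in tool [0.669 0.317 0.672] [-0.743  0.281  0.607] [ 0.004 -0.906  0.423]
```

View pics/g1e.png

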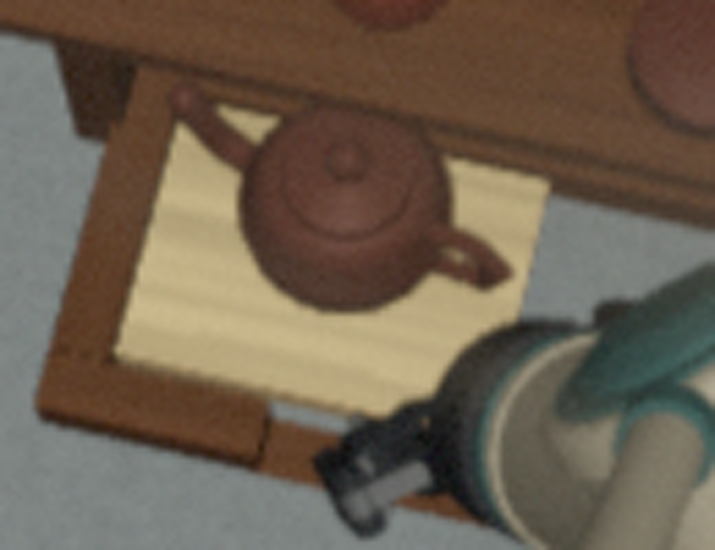

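View pics/g1f.png

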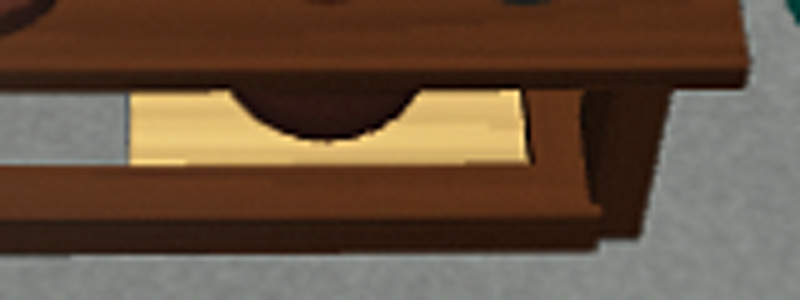

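Request:
{"api": "arm_command", "payload": {
  "increments": [0,0,0,0,0,0,0.12,0,0,0,0,0,0,0.05,0,0,0,0,0,0,0,0,0,0,0,0,0,0]
}}

```text
clock: 28.12
position: [0.6357, -0.0358, 0.1559]
ee_rot: [0.757, -0.481, 0.236, -0.374]
contact_force: [-0.1, -0.2, 0.4]
width: 0.0856
```

Request:
{"api": "arm_command", "payload": {
  "increments": [0,0,0,0,-0.1,-0.22,0,0,0,0,0,-0.25,-0.5,0,0,0,0,0,-0.45,-1.0,0,0,0,0,0,-0.45,-1.0,0,0,0,0,0,-1.0,-0.6,0,0,0,0,0,-2.5,0,0,0,0,0,0,-4.0,0,0,0,0,0,0,-4.0,0,0]
}}

```text
clock: 29.12
position: [0.5675, -0.0878, 0.2582]
ee_rot: [0.756, -0.481, 0.237, -0.375]
contact_force: [0.6, -0.9, 0.4]
width: 0.0855
```

Request:
{"api": "arm_command", "payload": {
  "increments": [0,0,0,0,-5,-2,0,0,0,0,3,-5,-4,0,0,0,0,4,0,-5,0,0,0,0,4,0,-5,0,0,0,0,0,0,-4,0,0,0,0,0,0,0,0]
}}

```text
clock: 29.88
position: [0.4591, -0.3023, 0.2594]
ee_rot: [0.756, -0.48, 0.239, -0.375]
contact_force: [0.5, 0.9, 0.2]
width: 0.0853
```

Run:
```python
from h import *
P,R,s=pose(); print(s["clock"],P,s["contact_force"])
o=grab("z1")
cv2.imwrite("pics/z1e.png",cv2.resize(o["top"][80:230,250:410],None,fx=4,fy=4,interpolation=2))
cv2.imwrite("pics/z1f.png",cv2.resize(o["scene"][270:380,200:440],None,fx=3.3,fy=3.3,interpolation=2))
```

```text
29.875 [ 0.45914318 -0.30231497  0.2593681 ] [0.45410565 0.9308933  0.16118609]
```

View pics/z1e.png

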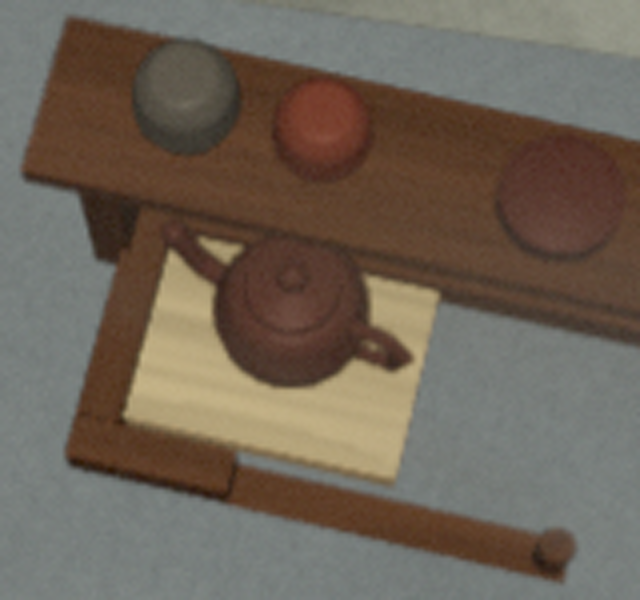

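View pics/z1f.png

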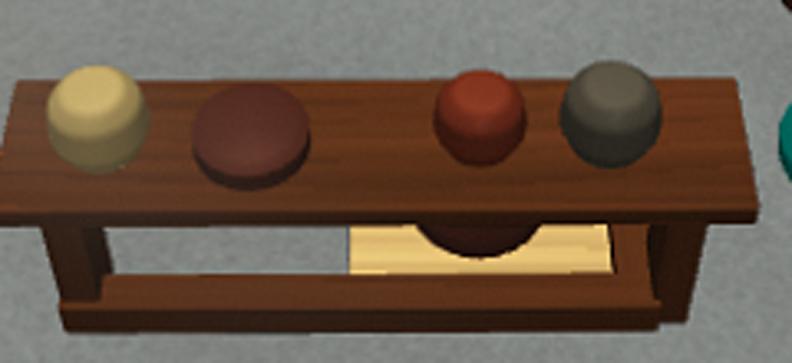

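Run:
```python
from h import *
im=cv2.imread("pics/top_z1.png")
q,w=board("top",im,[270,125,370,205]); print(q.tolist()); r=np.array([w2r(a/1000)*1000 for a in w]); print(r.round(1).tolist())
hsv=cv2.cvtColor(im,cv2.COLOR_BGR2HSV); m=cv2.inRange(hsv,(12,50,110),(35,210,255)); m[:125]=0;m[205:]=0;m[:,:270]=0;m[:,370:]=0
def line(pts,name):
    wz=onz("top",np.array(pts,float),.018)[:,:2]; vx,vy,x,y=cv2.fitLine(wz.astype(np.float32)*1000,cv2.DIST_HUBER,0,.01,.01).ravel(); print(name,"angle",np.degrees(np.arctan2(vy,vx)).round(2),"pt rack",(w2r(np.array([x,y])/1000)*1000).round(1))
front=[(c,np.where(m[:,c])[0].max()+.5) for c in range(290,345)]
right=[(np.where(m[k])[0].max()+.5,k) for k in range(156,195)]
left=[(np.where(m[k])[0].min()-.5,k) for k in range(150,180)]
back=[(c,np.where(m[:,c])[0].min()-.5) for c in range(345,358)]
for n,p in(("front",front),("right",right),("left",left),("back",back)): line(p,n)
print("knob now",(w2r(onz("top",[[250+(292.5)/4-.4,80+279/4-.4]],.097)[0][:2])*1000).round(1), "expected",[76,35])
hm=cv2.imread("pics/top0.png")
d=cv2.absdiff(im,hm).max(2); 
for n,c in(("cup",(188,219)),("jar",(469,314)),("turqR",(396,362)),("turqL",(222,306)),("turqB",(215,156)),("mallet",(482,240))): print(n,d[c[1]-20:c[1]+20,c[0]-20:c[0]+20].mean().round(2))
```

```text
[[359, 153], [347, 201], [281, 184], [292, 142]]
[[113.4, -38.6], [1.3, -37.0], [5.3, 108.9], [104.2, 109.7]]
front angle 84.57 pt rack [ 1.8 28.4]
right angle -4.59 pt rack [ 61.9 -39.7]
left angle -5.25 pt rack [ 55.1 110.8]
back angle 84.87 pt rack [115.6 -17.3]
knob now [70.9 33.1] expected [76, 35]
cup 4.63
jar 35.19
turqR 4.48
turqL 4.51
turqB 4.23
mallet 3.53
```

Run:
```python
from h import *
a=cv2.imread("pics/top0.png");b=cv2.imread("pics/top_z1.png");c=cv2.imread("pics/top_b4.png")
A=cv2.resize(a[235:295,290:370],None,fx=5,fy=5,interpolation=2);B=cv2.resize(b[130:190,285:365],None,fx=5,fy=5,interpolation=2)
cv2.imwrite("pics/cmp.png",cv2.convertScaleAbs(np.hstack([A,B]),alpha=1.6))
```

```text
(no output)
```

View pics/cmp.png

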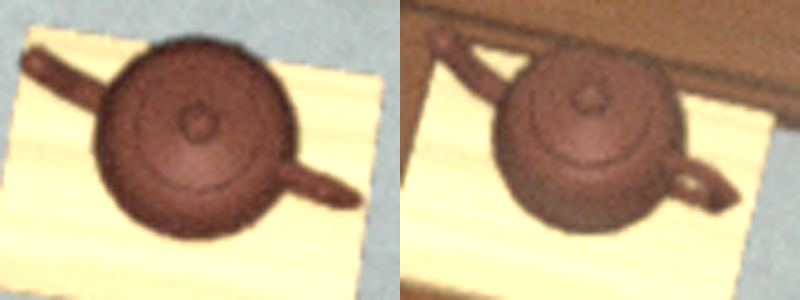

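Run:
```python
from h import *
a=onz("top",[[290+198.5/5-.5,235+123.5/5-.5]],.093)[0][:2]; b=onz("top",[[285+190.5/5-.5,130+97.5/5-.5]],.093)[0][:2]
print("init off",(a-[.5138,.0074])*1000,"now",w2r(b)*1000-[61,35])
im=cv2.imread("pics/top_z1.png")
hsv=cv2.cvtColor(im,cv2.COLOR_BGR2HSV); m=cv2.inRange(hsv,(12,50,110),(35,210,255)); m[:125]=0;m[205:]=0;m[:,:270]=0;m[:,370:]=0
def line(pts,z,name):
    wz=onz("top",np.array(pts,float),z)[:,:2]; vx,vy,x,y=cv2.fitLine(wz.astype(np.float32)*1000,cv2.DIST_HUBER,0,.01,.01).ravel(); print(name,"angle",np.degrees(np.arctan2(vy,vx)).round(2),"pt rack",(w2r(np.array([x,y])/1000)*1000).round(1))
line([(c,np.where(m[:,c])[0].max()+.5) for c in range(312,345)],.0,"front bottom, free part")
# rack edges vs bench: grey bench mask (low saturation)
b=cv2.inRange(hsv,(0,0,0),(180,60,255)); 
# batten front bottom edge / strip front edge on bench z=0
pts=[]
for c in range(312,380):
    col=np.where(b[:,c]==0)[0]; col=col[(col>175)&(col<228)]
    if len(col): pts.append((c,col.max()+.5))
line(pts,0,"strip front edge")
pts=[]
for k in range(150,182):
    row=np.where(b[k]==0)[0]; row=row[(row>262)&(row<300)]
    pts.append((row.min()-.5,k))
line(pts,.026,"left wall outer top edge")
im0=cv2.imread("pics/top0.png"); h0=cv2.cvtColor(im0,cv2.COLOR_BGR2HSV); b0=cv2.inRange(h0,(0,0,0),(180,60,255))
# left wall inner edge, back stop front-bottom edge in initial picture
pin=[];pst=[]
for k in range(150,182):
    row=np.where(b0[k,262:300]==0)[0]; pin.append((262+row.max()+.5,k))
for c in range(300,410):
    col=np.where(b0[140:200,c]>0)[0]; 
    if len(col): pst.append((c,140+col.min()-.5))
line(pin,.026,"left wall inner edge (top)")
line(pin,.0,"left wall inner (bottom)")
line(pst[:],.0,"backstop front bottom")
```

```text
init off [14.24370197 -0.78606441] now [12.23937829 -1.13830616]
front bottom, free part angle 85.2 pt rack [6.6 5.4]
strip front edge angle 85.3 pt rack [-24.  -40.2]
left wall outer top edge angle -4.42 pt rack [ 41.1 134. ]
left wall inner edge (top) angle -4.68 pt rack [ 50.8 108.9]
left wall inner (bottom) angle -4.68 pt rack [ 60.  113.3]
backstop front bottom angle 85.66 pt rack [118.6 -25.2]
```

Request:
{"api": "arm_command", "payload": {
  "increments": [0,0,0,0,-3,1.4,0,0,0,0,0,-4.5,2,0,0,0,0,0,-4.5,0,0,0,0,0,2,-4,-4,0,0,0,0,4,0,-4,0,0,0,0,0,0,0,0]
}}

```text
clock: 30.72
position: [0.4107, -0.4169, 0.3857]
ee_rot: [0.756, -0.482, 0.237, -0.375]
contact_force: [-0.1, 1.0, -0.1]
width: 0.0851
```

Run:
```python
from h import *
P,R,s=pose(); print(s["clock"],P,s["contact_force"])
o=grab("z2")
for n,c in (("scene",[("jar",(182,244)),("mallet",(165,305)),("cup",(450,258))]),("top",[("jar",(469,314)),("cup",(188,219)),("mallet",(482,240))])):
    d=cv2.absdiff(o[n],cv2.imread(f"pics/{n}0.png")).max(2)
    for k,(x,y) in c: print(n,k,d[y-22:y+22,x-22:x+22].mean().round(2))
cv2.imwrite("pics/z2s.png",o["scene"])
```

```text
30.725 [ 0.410689   -0.41688726  0.3857206 ] [-0.07966872  0.97771783 -0.08829154]
scene jar 1.35
scene mallet 1.32
scene cup 1.47
top jar 3.0
top cup 3.78
top mallet 2.63
```

View pics/z2s.png

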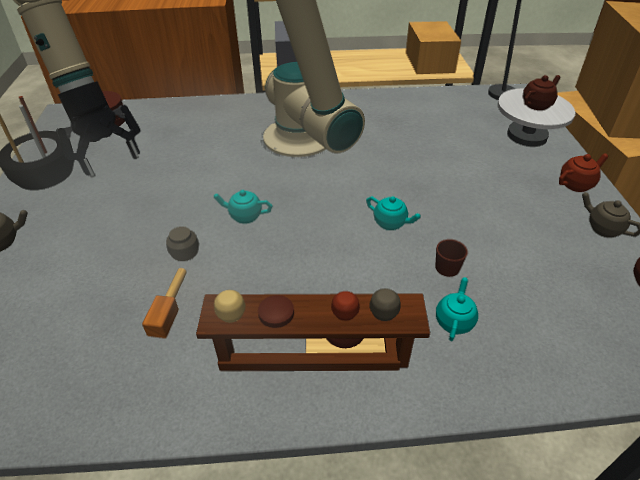

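Board (around pixel 345,345) is in the corner, and the cup, jar, mallet and turquoise pots are where they were. The arm is clear.

```bash
python3 -c "
from rig import ticket; print(ticket.sign_off())"
```

```text
the job is handed in; nothing more can be done
None
```

The board with the brown teapot is parked in the back left corner of the rack. I let go of it and handed the job in at about 31 s of the 72 s.

- **How I moved it:** I pushed the front edge with both open fingertips, turning the board about 5° to line up with the rack. It went centred through the gap and under the bridge until it met the back stop. Then I held the front right corner between the fingers and pushed left until the left wall stopped it. I let go by opening the fingers and backed away. Forces at the times I read them stayed at about 15 N or less.
- **Board position:** in the last top picture its front edge is at x ≈ 6.6 mm (ideal 6) and its right edge at y ≈ -39.7 mm (ideal -40). Its front edge is within about 0.2° of the rack's direction in the same picture. The other edges came out up to about 0.7° different from each other, which I put down to pixel noise. That the back edge touches the stop rests on the pushing force rising there, because the last pictures cannot show a gap of 1–2 mm.
- **Teapot:** it is upright and the gripper kept clear of it. Its knob measured about 2 mm nearer the board's front than at the start. One pixel is about 1.8 mm, so I can't rule out a small slip.
- **Other things:** the cup, jar and mallet show no change between the first and last pictures. The three turquoise teapots also look unmoved.

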